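# Load the spray-can crate and slide it home under the meter shelf

### The arm

A 6-joint arm with a two-finger parallel gripper is mounted at the origin on the work surface. World frame = base frame: x ahead of the robot, y to its left, z up, the work surface at z = 0. Lengths are in m, angles in rad, forces in N, time in s.
With the tool pointing down it reaches from about 0.325 to 0.9 m from the base axis. Payload 6.1 kg.
Tool frame: the origin (TCP) lies midway between the tips of the shut fingers; the grasp point (between the pads) lies 19 mm behind it; z points along the fingers, y is the direction in which the jaws open and shut (so a half turn about z gives the same grasp; the last joint's range is limited). The gripper opens to 85 mm and grips with 20 to 120 N. Pads are 22 mm wide; open, the fingers measure 114 mm over their backs; the gripper's body (76 mm by 85 mm) begins 54 mm behind the grasp point. The pads swing forward as they close: fully open they stand 13 mm farther back than shut.
Start: joints at [1.027, 0.22, 1.526, -0, 1.395, -0.126], TCP at [0.254, 0.571, 0.208] pointing down, gripper open.
Joint ranges: [-2.98, 2.98], [-0.91, 2.08], [0.09, 2.57], [-1.24, 4.39], [0.2, 2.65], [-2.68, 2.68]. Speed limits (rad/s): [2.57, 2.57, 3.01, 3.14, 3.14, 3.14].

### API

Orientations are given as a rotation vector (axis times angle).
In Python, from bench import status, viewer, workorder, spotter gives the robot as it stands.
- The arm moves only by the tool apply_moves, never from a script. Its argument "commands" is a list that holds one entry, the list of rows, each a list of 5 numbers: the gripper command: -1 is shut, 1 is fully open, values between are in proportion, then the shift along the tool's x, y, z in mm, then the turn about the tool's z in units of 6 degrees (1.0 is 6 degrees). A call has 1 to 20 rows; each row shifts and turns the pose as measured when the row begins, along the tool's axes as they then stand; what a row does not reach is not made up. A row lasts 1/8 s, in which the tool goes at most 62.5 mm and 10.7 degrees, less where a joint would pass 70% of its speed; a pose out of reach is approached as far as the arm can. A call with a gripper value outside its range is refused whole. The fingers move at their own pace and stop on an object; the grip force is fixed at half the most. Time passes only in rows, so rows that do not move let the fingers close. It gives the time, the measured TCP pose, the force and the opening at its end, in the units of the state.
- status.observe(): the state, without advancing time (a new reading comes with each control period).
- viewer.snapshot(name): name is "scene" or "top" or "wrist"; returns a dict with "image" (384x512x3 uint8, red, green, blue), "depth" (384x512 float32, m along the optical axis (not along the pixel's ray), 0 where there is no reading), "fx", "fy", "cx", "cy" (pixels), "camera_from_world" (4x4, takes a point from world to camera coordinates); the wrist camera has in their place "hand_eye" (4x4, takes a point from camera to tool coordinates, whose origin is the TCP and whose axes are the flange's). Camera axes: x right, y up, looking along -z (the intrinsics and any distortion apply to the point x, -y, -z); pixel columns grow to the right and rows downward; lengths in m; the calibration is good to about 2 mm. The wrist camera is an equidistant fisheye: a pixel r from the principal point sees the ray r / f radians off the axis. A picture is of the moment at which its call begins: read the wrist's pose just before it.
- workorder.job_done(): hands the job in, once; it reports no verdict.
Trained networks look in the newest picture that a camera, given by its name, has taken for a name from the list of things; names that differ only in an ending like _2 or _b are one class to them, and where a whole thing is asked for, a point or a joint stands for the part that bears it (a point fixed in the world has none). Each returns a list of dicts, best first, with "conf" (0 to 1); they miss things now and then, are a little off and sometimes report something else, mostly with a low value. They report only what shows in the picture. A call takes as long as a camera call. They do not tell look-alikes from the thing itself.
- spotter.recognise(label, camera): "point" ([x, y, z] in m, in world coordinates, good to about 4 mm: the middle of the surface that is visible of it).
- spotter.tip_of(label, camera): "point" ([x, y, z] in m, in world coordinates, good to about 4 mm: a listed point, or the origin of a listed thing).
The state is a dict: "time_s": time; "q": joint angles; "dq": joint speeds; "effort": joint torques, N m; "eef_pos": TCP position; "eef_rot": TCP orientation; "wrist_force": force on the tool from outside, world axes, zero at the start; "moment": the same for the moment, N m; "finger_gap": finger opening in m.
Only numpy, scipy, OpenCV 4.12 (cv2) and the standard library are available. Lean on these libraries where they do the work, as an engineer would, in place of code of your own. Each camera call takes 0.05 s, during which the arm holds its last target.

### The job

Stand the three loose blue spray cans upright in the three empty cells of the red crate, one can to a cell, next to the one already there. Then slide the loaded crate along the bench, handle trailing, in under the low teal shelf, between its posts, until it sits squarely against the yellow stop rail, and let go. Do not lift the crate or tip any can over, and leave the yellow grease tin, the spanner and the tape roll where they are.

Things in the scene. Friction and masses are not known exactly. Their poses are not given: they have to be found in the camera images.
- can1_mid (a point): blue spray can with a full-width white cap and a yellow band, upright; 56 mm diameter (cap 53 mm diameter, top 33 mm of the can, straight sides for 29 mm), 130 mm tall, about 0.12 kg (0.08 to 0.17). This point is on its axis, half-way up (65 mm above its foot). Starts loose on the bench.
- can2_mid (a point): Second loose blue spray can with a full-width white cap and a yellow band, upright; 56 mm diameter (cap 53 mm diameter, top 33 mm of the can, straight sides for 29 mm), 130 mm tall, about 0.12 kg (0.08 to 0.17). This point is on its axis, half-way up (65 mm above its foot).
- can3_mid (a point): Third loose blue spray can with a full-width white cap and a yellow band, upright; 56 mm diameter (cap 53 mm diameter, top 33 mm of the can, straight sides for 29 mm), 130 mm tall, about 0.12 kg (0.08 to 0.17). This point is on its axis, half-way up (65 mm above its foot).
- can4_mid (a point): The fourth such blue spray can with a full-width white cap and a yellow band, upright; 56 mm diameter (cap 53 mm diameter, top 33 mm of the can, straight sides for 29 mm), 130 mm tall, about 0.12 kg (0.08 to 0.17). This point is on its axis, half-way up (65 mm above its foot). It starts standing in the crate's cell at +x, +y (in the crate's axes) and stays there.
- crate_mid (a point): Red open crate, loose, 0.4 kg empty, 166 x 166 mm, 65 mm tall; walls, floor, cross dividers 6 mm thick, dividers as tall as the walls: four 74 mm square cells, centres at x +-40, y +-40 mm in the crate's axes. This point: its centre, half-way up (32.5 mm above the bench). z up; a steel handle stands out of the -y wall; the +y end goes under the shelf first. Loaded, it takes 5 to 18 N to slide.
- crate_handle (a point): Centre of the flat top bar of the crate's steel loop handle, 133 mm to -y of crate_mid, 92 mm above the bench, axes as the crate's. The bar is 12 mm wide (x), 75 mm long (along y, out from the wall), z 84 to 100 mm; the loop is open below it from z 36 to 84 mm, with a 12 mm leg at its outer end. Can be pinched from above across the 12 mm.
- shelf_home (a point): On the fixed low teal shelf: where crate_mid is when the crate is home, 32.5 mm above the bench. The crate is slid in towards the shelf's +y, its axes then along the shelf's. In these axes a yellow stop rail runs right across, its face at y = +83 mm, 20 to 60 mm above the bench; 20 mm square posts stand at x +-140, y -82 and +108 mm (260 mm clear between them).
- shelf_edge (a point): Middle of the lower front edge of the shelf's board, y = -92 mm from shelf_home, 150 mm above the bench; same axes. The board is 18 mm thick, 300 mm wide (x), 210 mm deep (to +y). Tops of cans in the crate stand 136 mm above the bench: 14 mm to spare. A grey bench meter stands on the board from 112 mm behind the edge, up to 253 mm above the bench.
- grease_tin_mid (a point): Squat yellow grease tin with a black lid, 66 mm diameter, 75 mm tall, among the cans; leave it alone. This point is half-way up.
- spanner_mid (a point): Steel spanner 200 mm long lying on the bench beyond the crate; leave it alone. This point is at its middle.
- tape_mid (a point): Yellow tape roll lying flat on the bench, 100 mm diameter, 25 mm tall; leave it alone. This point is at its centre.
Not all that is in view belongs to the job. Leave any brown look-alike of the part that bears can3_mid alone.

How it is judged:
On the way, in this order (a step that is already met when the one before it is completed fails the run):
1. one loose blue can stands in a cell of the crate ((((x of can1_mid in the frame of crate_mid between 0.026 and 0.054 m or x of can1_mid in the frame of crate_mid between -0.054 and -0.026 m) and (y of can1_mid in the frame of crate_mid between 0.026 and 0.054 m or y of can1_mid in the frame of crate_mid between -0.054 and -0.026 m) and z of can1_mid in the frame of crate_mid between 0.0325 and 0.0445 m and angle between can1_mid's own z axis and vertical below 0.12 rad) or ((x of can2_mid in the frame of crate_mid between 0.026 and 0.054 m or x of can2_mid in the frame of crate_mid between -0.054 and -0.026 m) and (y of can2_mid in the frame of crate_mid between 0.026 and 0.054 m or y of can2_mid in the frame of crate_mid between -0.054 and -0.026 m) and z of can2_mid in the frame of crate_mid between 0.0325 and 0.0445 m and angle between can2_mid's own z axis and vertical below 0.12 rad) or ((x of can3_mid in the frame of crate_mid between 0.026 and 0.054 m or x of can3_mid in the frame of crate_mid between -0.054 and -0.026 m) and (y of can3_mid in the frame of crate_mid between 0.026 and 0.054 m or y of can3_mid in the frame of crate_mid between -0.054 and -0.026 m) and z of can3_mid in the frame of crate_mid between 0.0325 and 0.0445 m and angle between can3_mid's own z axis and vertical below 0.12 rad))), for 0.2 s.
2. two of them stand in cells (((((x of can1_mid in the frame of crate_mid between 0.026 and 0.054 m or x of can1_mid in the frame of crate_mid between -0.054 and -0.026 m) and (y of can1_mid in the frame of crate_mid between 0.026 and 0.054 m or y of can1_mid in the frame of crate_mid between -0.054 and -0.026 m) and z of can1_mid in the frame of crate_mid between 0.0325 and 0.0445 m and angle between can1_mid's own z axis and vertical below 0.12 rad) and ((x of can2_mid in the frame of crate_mid between 0.026 and 0.054 m or x of can2_mid in the frame of crate_mid between -0.054 and -0.026 m) and (y of can2_mid in the frame of crate_mid between 0.026 and 0.054 m or y of can2_mid in the frame of crate_mid between -0.054 and -0.026 m) and z of can2_mid in the frame of crate_mid between 0.0325 and 0.0445 m and angle between can2_mid's own z axis and vertical below 0.12 rad)) or (((x of can1_mid in the frame of crate_mid between 0.026 and 0.054 m or x of can1_mid in the frame of crate_mid between -0.054 and -0.026 m) and (y of can1_mid in the frame of crate_mid between 0.026 and 0.054 m or y of can1_mid in the frame of crate_mid between -0.054 and -0.026 m) and z of can1_mid in the frame of crate_mid between 0.0325 and 0.0445 m and angle between can1_mid's own z axis and vertical below 0.12 rad) and ((x of can3_mid in the frame of crate_mid between 0.026 and 0.054 m or x of can3_mid in the frame of crate_mid between -0.054 and -0.026 m) and (y of can3_mid in the frame of crate_mid between 0.026 and 0.054 m or y of can3_mid in the frame of crate_mid between -0.054 and -0.026 m) and z of can3_mid in the frame of crate_mid between 0.0325 and 0.0445 m and angle between can3_mid's own z axis and vertical below 0.12 rad)) or (((x of can2_mid in the frame of crate_mid between 0.026 and 0.054 m or x of can2_mid in the frame of crate_mid between -0.054 and -0.026 m) and (y of can2_mid in the frame of crate_mid between 0.026 and 0.054 m or y of can2_mid in the frame of crate_mid between -0.054 and -0.026 m) and z of can2_mid in the frame of crate_mid between 0.0325 and 0.0445 m and angle between can2_mid's own z axis and vertical below 0.12 rad) and ((x of can3_mid in the frame of crate_mid between 0.026 and 0.054 m or x of can3_mid in the frame of crate_mid between -0.054 and -0.026 m) and (y of can3_mid in the frame of crate_mid between 0.026 and 0.054 m or y of can3_mid in the frame of crate_mid between -0.054 and -0.026 m) and z of can3_mid in the frame of crate_mid between 0.0325 and 0.0445 m and angle between can3_mid's own z axis and vertical below 0.12 rad)))), for 0.2 s.
3. all three stand in cells, the crate not yet under the shelf ((x of can1_mid in the frame of crate_mid between 0.026 and 0.054 m or x of can1_mid in the frame of crate_mid between -0.054 and -0.026 m) and (y of can1_mid in the frame of crate_mid between 0.026 and 0.054 m or y of can1_mid in the frame of crate_mid between -0.054 and -0.026 m) and z of can1_mid in the frame of crate_mid between 0.0325 and 0.0445 m and angle between each of can1_mid, can2_mid, can3_mid, can4_mid's own z axis and vertical below 0.12 rad and (x of can2_mid in the frame of crate_mid between 0.026 and 0.054 m or x of can2_mid in the frame of crate_mid between -0.054 and -0.026 m) and (y of can2_mid in the frame of crate_mid between 0.026 and 0.054 m or y of can2_mid in the frame of crate_mid between -0.054 and -0.026 m) and z of can2_mid in the frame of crate_mid between 0.0325 and 0.0445 m and (x of can3_mid in the frame of crate_mid between 0.026 and 0.054 m or x of can3_mid in the frame of crate_mid between -0.054 and -0.026 m) and (y of can3_mid in the frame of crate_mid between 0.026 and 0.054 m or y of can3_mid in the frame of crate_mid between -0.054 and -0.026 m) and z of can3_mid in the frame of crate_mid between 0.0325 and 0.0445 m and (x of can4_mid in the frame of crate_mid between 0.026 and 0.054 m or x of can4_mid in the frame of crate_mid between -0.054 and -0.026 m) and (y of can4_mid in the frame of crate_mid between 0.026 and 0.054 m or y of can4_mid in the frame of crate_mid between -0.054 and -0.026 m) and z of can4_mid in the frame of crate_mid between 0.0325 and 0.0445 m and y of crate_mid in the frame of shelf_home below -0.1 m), for 0.2 s.
4. the loaded crate is home under the shelf (x of crate_mid in the frame of shelf_home between -0.055 and 0.055 m and y of crate_mid in the frame of shelf_home between -0.012 and 0.012 m and angle between the y axis of crate_mid and the y axis of shelf_home, either way round below 0.15 rad and height (world z) of crate_mid below 0.04 m and angle between crate_mid's own z axis and vertical below 0.06 rad and (x of can1_mid in the frame of crate_mid between 0.026 and 0.054 m or x of can1_mid in the frame of crate_mid between -0.054 and -0.026 m) and (y of can1_mid in the frame of crate_mid between 0.026 and 0.054 m or y of can1_mid in the frame of crate_mid between -0.054 and -0.026 m) and z of can1_mid in the frame of crate_mid between 0.0325 and 0.0445 m and angle between each of can1_mid, can2_mid, can3_mid, can4_mid's own z axis and vertical below 0.12 rad and (x of can2_mid in the frame of crate_mid between 0.026 and 0.054 m or x of can2_mid in the frame of crate_mid between -0.054 and -0.026 m) and (y of can2_mid in the frame of crate_mid between 0.026 and 0.054 m or y of can2_mid in the frame of crate_mid between -0.054 and -0.026 m) and z of can2_mid in the frame of crate_mid between 0.0325 and 0.0445 m and (x of can3_mid in the frame of crate_mid between 0.026 and 0.054 m or x of can3_mid in the frame of crate_mid between -0.054 and -0.026 m) and (y of can3_mid in the frame of crate_mid between 0.026 and 0.054 m or y of can3_mid in the frame of crate_mid between -0.054 and -0.026 m) and z of can3_mid in the frame of crate_mid between 0.0325 and 0.0445 m and (x of can4_mid in the frame of crate_mid between 0.026 and 0.054 m or x of can4_mid in the frame of crate_mid between -0.054 and -0.026 m) and (y of can4_mid in the frame of crate_mid between 0.026 and 0.054 m or y of can4_mid in the frame of crate_mid between -0.054 and -0.026 m) and z of can4_mid in the frame of crate_mid between 0.0325 and 0.0445 m), for 0.2 s.
At the end, for the whole second after the job is handed in: Crate flat on the bench under the shelf between the posts, within 12 mm of touching the stop rail, square to it within 0.15 rad, centre within 55 mm of the shelf's middle; all four blue cans upright (within 0.12 rad) on the floors of its cells, one in each; all at rest (all of step 4 and linear speed of each of crate, can1, can2, can3, can4 below 0.02 m/s).
It fails at once if a blue can is tipped over (beyond 1 rad) (angle between any of can1_mid, can2_mid, can3_mid, can4_mid's own z axis and vertical above 1 rad).
It fails at once if the crate is lifted more than 30 mm or tipped beyond 0.3 rad (height (world z) of crate_mid above 0.0625 m or angle between crate_mid's own z axis and vertical above 0.3 rad).
It fails at once if the grease tin, spanner or tape roll is shifted more than 30 mm (distance of any of grease_tin_mid, spanner_mid, tape_mid from where it was at the start of the episode above 0.03 m).
It also fails if it takes over 72 s, if anything falls off the work surface, if the arm or the gripper's body presses on something with over 40 N, if the wrist force passes 120 N, or if a joint passes its speed limit or range.

## Working session

There is one attempt and no reset: what is moved stays moved. The work goes in short steps, Python scripts to look and compute and a tool call to move; the robot and the scene stay as the last step left them, time stands still between calls to the robot, and variables do not carry over. Pictures are saved under pics/ and viewed, and the job is handed in when it is done.

Besides the shell and the picture viewer there is one more tool, called after ">>>" by a JSON object that holds its "name" and its "arguments". apply_moves: Moves the arm, as the interface text tells. Its arguments: {"type":"object","properties":{"commands":{"type":"array"}},"required":["commands"]}

```bash
ls; mkdir -p pics; python3 - <<'E'
from bench import status, viewer, spotter
import cv2
s=status.observe(); print(s['time_s'],s['eef_pos'],s['eef_rot'],s['finger_gap'])
for c in ['scene','top','wrist']:
    v=viewer.snapshot(c); cv2.imwrite(f'pics/{c}0.png',v['image'][:,:,::-1])
    for l in ['can1_mid','crate_mid','crate_handle','shelf_home','shelf_edge','grease_tin_mid','spanner_mid','tape_mid']:
        print(c,l,[([round(float(x),3) for x in d['point']],round(d['conf'],2)) for d in spotter.tip_of(l,c)])
E
```

```text
pics
0.0 [0.25325887 0.57067269 0.20666833] [-6.51427693e-01 -3.07263955e+00  2.91155791e-03] 0.08556282948305524
scene can1_mid [([0.63, -0.215, 0.06], 0.87)]
scene crate_mid [([0.505, 0.07, 0.032], 0.86), ([0.629, -0.209, 0.063], 0.53)]
scene crate_handle [([0.482, -0.056, 0.096], 0.69), ([0.492, 0.297, 0.156], 0.65)]
scene shelf_home []
scene shelf_edge [([0.492, 0.293, 0.156], 0.68)]
scene grease_tin_mid [([0.465, -0.365, 0.037], 0.97), ([0.722, 0.032, 0.004], 0.43)]
scene spanner_mid [([0.722, 0.032, 0.005], 0.73)]
scene tape_mid [([0.748, -0.221, 0.014], 0.69), ([0.483, -0.056, 0.096], 0.6)]
top can1_mid [([0.631, -0.214, 0.066], 0.95)]
top crate_mid [([0.505, 0.072, 0.03], 0.87), ([0.549, 0.104, 0.07], 0.34)]
top crate_handle [([0.492, -0.053, 0.092], 0.82)]
top shelf_home []
top shelf_edge [([0.496, 0.289, 0.15], 0.57)]
top grease_tin_mid [([0.462, -0.365, 0.036], 0.76)]
top spanner_mid [([0.72, 0.032, 0.005], 0.74)]
top tape_mid [([0.753, -0.219, 0.011], 0.86)]
wrist can1_mid []
wrist crate_mid [([0.509, 0.076, 0.034], 0.57)]
wrist crate_handle []
wrist shelf_home [([0.454, -0.215, 0.062], 0.51)]
wrist shelf_edge []
wrist grease_tin_mid []
wrist spanner_mid []
wrist tape_mid []
```

```bash
python3 - <<'E'
from bench import status, viewer, spotter
import cv2, numpy as np
v=viewer.snapshot('top'); np.savez('top0.npz',**v)
for l in ['can1_mid','can2_mid','can3_mid','can4_mid']:
    print(l,[([round(float(x),3) for x in d['point']],round(d['conf'],2)) for d in spotter.tip_of(l,'top')],[([round(float(x),3) for x in d['point']],round(d['conf'],2)) for d in spotter.recognise(l,'top')])
v=viewer.snapshot('scene'); np.savez('scene0.npz',**v)
for l in ['can2_mid','can3_mid','can4_mid']:
    print(l,[([round(float(x),3) for x in d['point']],round(d['conf'],2)) for d in spotter.tip_of(l,'scene')])
a=cv2.imread('pics/scene0.png');b=cv2.imread('pics/top0.png')
E
```

```text
can1_mid [([0.629, -0.217, 0.065], 0.74)] [([0.62, -0.207, 0.13], 0.85)]
can2_mid [([0.58, -0.387, 0.065], 0.96)] [([0.574, -0.373, 0.123], 0.65)]
can3_mid [([0.454, -0.213, 0.06], 0.89), ([0.35, -0.18, 0.059], 0.84)] [([0.714, 0.037, 0.006], 0.73), ([0.35, -0.167, 0.128], 0.72), ([0.451, -0.206, 0.128], 0.58)]
can4_mid [([0.553, 0.101, 0.073], 0.69)] [([0.545, 0.099, 0.135], 0.96)]
can2_mid [([0.578, -0.387, 0.063], 0.81)]
can3_mid [([0.456, -0.216, 0.067], 0.85), ([0.349, -0.181, 0.063], 0.83)]
can4_mid []
```

View pics/scene0.png

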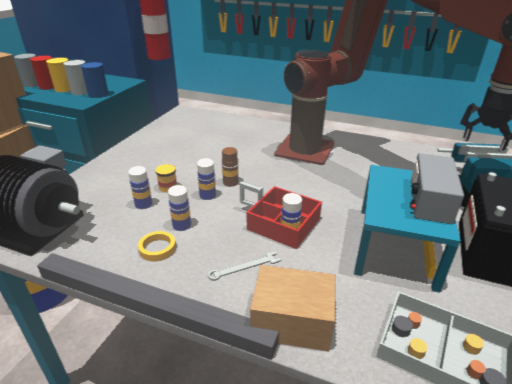

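View pics/top0.png

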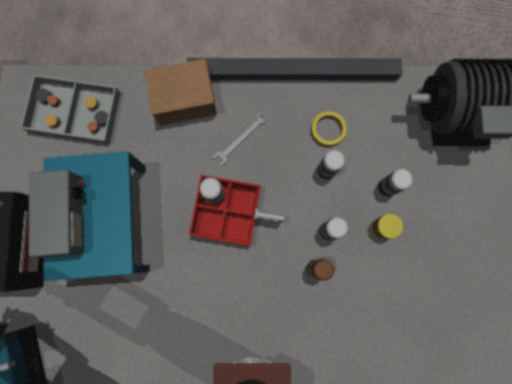

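The top view shows three loose cans with white caps at (333,160), (400,180) and (336,228). The brown look-alike is at (321,270) and the tin at (389,226). The crate is at (226,211), with its handle to the right, and the shelf is at left. Next I'll refine these positions from depth.

```bash
cat > h.py <<'E'
import numpy as np, cv2
def cloud(v):
    d=np.asarray(v['depth']);h,w=d.shape
    u,w_=np.meshgrid(np.arange(w),np.arange(h))
    X=(u-v['cx'])/v['fx']*d; Y=-(w_-v['cy'])/v['fy']*d
    P=np.stack([X,Y,-d,np.ones_like(d)],-1)
    W=P@np.linalg.inv(v['camera_from_world']).T
    W[d==0]=np.nan
    return W[...,:3]
def caps(v,z=0.13,tol=.008,rng=((.3,.8),(-.5,.25))):
    W=cloud(v);im=np.asarray(v['image']).astype(int)
    m=(abs(W[...,2]-z)<tol)&(W[...,0]>rng[0][0])&(W[...,0]<rng[0][1])&(W[...,1]>rng[1][0])&(W[...,1]<rng[1][1])
    n,l,st,c=cv2.connectedComponentsWithStats(m.astype(np.uint8))
    for i in range(1,n):
        if st[i,4]<40: continue
        q=W[l==i]; cc,r=cv2.minEnclosingCircle(q[:,:2].astype(np.float32))
        print('cap',st[i,4],'mean',q.mean(0).round(4),'circ',np.round(cc,4),round(r,4),'px',c[i].round(0),'col',im[l==i].mean(0).round())
def crate(v):
    W=cloud(v);im=np.asarray(v['image']).astype(int)
    red=(im[...,0]>90)&(im[...,1]<60)&(im[...,2]<60)&(abs(W[...,2]-.065)<.008)&(W[...,0]>.3)
    q=W[red][:,:2].astype(np.float32); r=cv2.minAreaRect(q)
    print('crate n',len(q),'rect',np.round(r[0],4),np.round(r[1],4),r[2])
    h=(abs(W[...,2]-.1)<.006)&(im.std(-1)<15)&(np.hypot(W[...,0]-r[0][0],W[...,1]-r[0][1])<.22)
    q=W[h]
    if len(q)>5: print('handle',len(q),q.mean(0).round(4),q.min(0).round(4),q.max(0).round(4), cv2.fitLine(q[:,:2].astype(np.float32),cv2.DIST_L2,0,.01,.01).ravel().round(3))
E
python3 - <<'E'
from h import *
v=dict(np.load('top0.npz')); print(v['fx'],np.linalg.inv(v['camera_from_world']).round(3))
caps(v); caps(v,.136); crate(v)
W=cloud(v);im=v['image'].astype(int)
m=(abs(W[...,2]-.168)<.006)&(W[...,1]>.2)
m=cv2.morphologyEx(m.astype(np.uint8),cv2.MORPH_OPEN,np.ones((3,3)))>0
q=W[m]; r=cv2.minAreaRect(q[:,:2].astype(np.float32)); print('shelf',len(q),r,q.mean(0)); print(cv2.boxPoints(r).round(4))
E
```

```text
424.2142198988453 [[ 1.000e-03  9.870e-01 -1.590e-01  3.770e-01]
 [-1.000e+00  1.000e-03  2.000e-03 -9.000e-03]
 [ 2.000e-03  1.590e-01  9.870e-01  1.191e+00]
 [ 0.000e+00  0.000e+00  0.000e+00  1.000e+00]]
cap 192 mean [ 0.7685 -0.4664  0.1288] circ [ 0.7566 -0.4578] 0.0586 px [430. 108.] col [50. 51. 51.]
cap 323 mean [ 0.6297 -0.2089  0.1298] circ [ 0.6307 -0.2101] 0.0268 px [334. 160.] col [158. 158. 156.]
cap 332 mean [ 0.5802 -0.3802  0.1294] circ [ 0.5811 -0.3817] 0.0277 px [401. 179.] col [157. 158. 156.]
cap 281 mean [0.5545 0.107  0.1348] circ [0.556  0.1078] 0.0265 px [210. 188.] col [154. 153. 151.]
cap 347 mean [ 0.4566 -0.2116  0.1296] circ [ 0.4567 -0.2126] 0.0264 px [337. 227.] col [158. 159. 157.]
cap 362 mean [ 0.3522 -0.1746  0.1295] circ [ 0.3521 -0.1752] 0.0263 px [323. 269.] col [94. 67. 49.]
cap 139 mean [ 0.7529 -0.4809  0.1359] circ [ 0.7555 -0.4807] 0.0473 px [437. 113.] col [18. 19. 19.]
cap 254 mean [ 0.6301 -0.2099  0.1306] circ [ 0.6301 -0.2099] 0.0262 px [334. 159.] col [163. 164. 162.]
cap 240 mean [ 0.5802 -0.3807  0.1305] circ [ 0.5816 -0.3801] 0.0264 px [402. 178.] col [164. 165. 163.]
cap 332 mean [0.5552 0.1074 0.136 ] circ [0.556  0.1078] 0.0265 px [210. 188.] col [159. 158. 156.]
cap 263 mean [ 0.4562 -0.2119  0.1306] circ [ 0.4564 -0.2122] 0.0258 px [337. 227.] col [162. 163. 162.]
cap 285 mean [ 0.3516 -0.1749  0.1304] circ [ 0.3518 -0.1752] 0.0259 px [323. 270.] col [97. 69. 50.]
crate n 541 rect [0.5079 0.0744] [0.1638 0.1639] 80.11454772949219
handle 177 [ 0.4977 -0.0162  0.1001] [ 0.4767 -0.0792  0.094 ] [0.5712 0.1308 0.1059] [ 0.323  0.947  0.498 -0.016]
shelf 7539 ((0.4739135503768921, 0.4424668252468109), (0.31570300459861755, 0.2968231439590454), 4.65079927444458) [0.47740761 0.37802988 0.16855052]
[[0.3045 0.5776]
 [0.3286 0.2817]
 [0.6433 0.3073]
 [0.6192 0.6032]]
```

```bash
cat >> h.py <<'E'
from scipy.spatial.transform import Rotation as R
def go(target,jaw=None):
    from bench import status
    s=status.observe(); p=np.array(s['eef_pos']); Rm=R.from_rotvec(s['eef_rot']).as_matrix()
    d=np.array(target)-p; y=np.degrees(np.arctan2(Rm[1,1],Rm[0,1]))
    print('t',round(s['time_s'],2),'pos',p.round(4),'jaw',round(y,2),'gap',round(s['finger_gap'],4),'tilt',np.degrees(np.arccos(-Rm[2,2])).round(2),'F',np.round(s['wrist_force'],1),'q',np.round(s['q'],2))
    print('shift tool mm',(Rm.T@d*1000).round(1),'axes x',Rm[:,0].round(3),'y',Rm[:,1].round(3))
    if jaw is not None:
        t=(jaw-y+90)%180-90; print('turn units',round(-t/6,3))
E
python3 - <<'E'
from h import *
v=dict(np.load('top0.npz')); W=cloud(v); im=v['image'].astype(int)
teal=(im[...,2]>im[...,0]+30)&(im[...,1]>im[...,0]+20)&(abs(W[...,2]-.168)<.006)&(W[...,1]>.2)
pts=[]
for x in np.arange(.36,.62,.005):
    m=teal&(abs(W[...,0]-x)<.003)
    if m.any(): pts.append((x,W[m][:,1].min()))
pts=np.array(pts); print(pts[::4].round(4)); k=np.polyfit(pts[:,0],pts[:,1],1); print('slope',k,np.degrees(np.arctan(k[0])))
for y in (.30,.34,.38,.42): 
    m=teal&(abs(W[...,1]-y)<.003); print(y,W[m][:,0].min(),W[m][:,0].max())
print([ (x, np.degrees) for x in []])
go([.3,.3,.3],35)
v=dict(np.load('scene0.npz')); W=cloud(v); im=v['image'].astype(int)
caps(v)
m=(abs(W[...,2]-.168)<.006)&(W[...,1]>.2)&(im[...,2]>im[...,0]+30)
r=cv2.minAreaRect(W[m][:,:2].astype(np.float32)); print(m.sum(),r,cv2.boxPoints(r))
E
```

```text
[[0.36   0.2848]
 [0.38   0.2861]
 [0.4    0.2884]
 [0.42   0.2899]
 [0.44   0.2915]
 [0.46   0.295 ]
 [0.48   0.2949]
 [0.5    0.2959]
 [0.52   0.2982]
 [0.54   0.301 ]
 [0.56   0.3025]
 [0.58   0.303 ]
 [0.6    0.3053]]
slope [0.08333543 0.25503811] 4.763760856347865
0.3 0.3446353048360934 0.5788762058280711
0.34 0.3398901001871582 0.6389760464971241
0.38 0.3376074064073117 0.6338829934651848
0.42 0.33295757007273125 0.6318540677612057
[]
t 2.0 pos [0.2536 0.5713 0.2078] jaw 66.06 gap 0.0858 tilt 0.0 F [-0.3 -0.2 -0.6] q [ 1.03  0.22  1.53 -0.    1.39 -0.13]
shift tool mm [-152.5 -229.1  -92.2] axes x [-0.914  0.406 -0.   ] y [0.406 0.914 0.   ]
turn units 5.177
cap 101 mean [ 0.3562 -0.1727  0.1272] circ [ 0.3537 -0.1736] 0.0266 px [229. 151.] col [155. 113.  89.]
cap 117 mean [ 0.4608 -0.2089  0.1273] circ [ 0.4568 -0.2111] 0.0273 px [205. 163.] col [238. 236. 234.]
cap 133 mean [ 0.5841 -0.3779  0.1273] circ [ 0.5796 -0.3798] 0.0273 px [137. 171.] col [235. 234. 231.]
cap 165 mean [ 0.6338 -0.207   0.1275] circ [ 0.6315 -0.209 ] 0.0259 px [177. 190.] col [238. 236. 233.]
cap 113 mean [ 0.777  -0.4616  0.1291] circ [ 0.7699 -0.4434] 0.039 px [ 69. 197.] col [77. 78. 77.]
cap 212 mean [0.5619 0.1095 0.132 ] circ [0.5572 0.1077] 0.0266 px [292. 200.] col [224. 221. 218.]
3795 ((-0.0579376220703125, 0.44294771552085876), (1.3933466672897339, 0.45122069120407104), 1.3919988870620728) [[-0.759886    0.6515675 ]
 [-0.74892473  0.20047995]
 [ 0.6440108   0.23432791]
 [ 0.6330495   0.6854155 ]]
```

>>> {"name": "apply_moves", "arguments": {"commands": [[[0.7, 0, 0, -35, 1.7], [0.7, 0, 0, -35, 1.7], [0.7, 0, 0, -30, 1.7]]]}}

```text
time_s: 2.38
eef_pos: [0.2526, 0.5695, 0.3061]
eef_rot: [-1.461, -2.781, 0.012]
wrist_force: [-0.5, -0.1, 0.6]
finger_gap: 0.0726
```

```bash
python3 - <<'E'
from h import *
go([.4565,-.212,.25],35)
E
```

```text
t 2.38 pos [0.2526 0.5695 0.3061] jaw 34.55 gap 0.0726 tilt 0.45 F [-0.5 -0.1  0.6] q [ 1.03  0.18  1.39 -0.    1.58  0.42]
shift tool mm [-759.1 -274.9   60.6] axes x [-0.567  0.824 -0.003] y [ 0.824  0.567 -0.007]
turn units -0.074
```

>>> {"name": "apply_moves", "arguments": {"commands": [[[0.7, -42, -15.3, 0, 0], [0.7, -42, -15.3, 0, 0], [0.7, -42, -15.3, 0, 0], [0.7, -42, -15.3, 0, 0], [0.7, -42, -15.3, 0, 0], [0.7, -42, -15.3, 0, 0], [0.7, -42, -15.3, 5, 0], [0.7, -42, -15.3, 5, 0], [0.7, -42, -15.3, 5, 0], [0.7, -42, -15.3, 5, 0], [0.7, -42, -15.3, 5, 0], [0.7, -42, -15.3, 5, 0], [0.7, -42, -15.3, 5, 0], [0.7, -42, -15.3, 5, 0], [0.7, -42, -15.3, 5, 0], [0.7, -42, -15.3, 5, 0], [0.7, -42, -15.3, 5, 0], [0.7, -30, -10, 0, 0]]]}}

```text
time_s: 4.62
eef_pos: [0.4583, -0.2177, 0.2584]
eef_rot: [1.454, 2.771, 0.011]
wrist_force: [-0.2, -0.0, -0.6]
finger_gap: 0.0723
```

```bash
python3 - <<'E'
from h import *
go([.4565,-.212,.16],35)
E
```

```text
t 4.62 pos [ 0.4583 -0.2177  0.2584] jaw 34.64 gap 0.0723 tilt 0.81 F [-0.2 -0.  -0.6] q [-0.6  -0.11  1.77  0.01  1.46 -1.21]
shift tool mm [ 6.5  0.6 98.4] axes x [-0.568  0.823 -0.008] y [0.823 0.568 0.012]
turn units -0.061
```

>>> {"name": "apply_moves", "arguments": {"commands": [[[0.7, 4, 0.5, 45, 0], [0.7, 2.5, 0, 45, 0], [0.7, 0, 0, 35, 0], [0.7, 0, 0, 30, 0], [0.7, 0, 0, 14, 0]]]}}

```text
time_s: 5.25
eef_pos: [0.4593, -0.2165, 0.087]
eef_rot: [1.457, 2.762, 0.009]
wrist_force: [1.0, 1.0, 0.2]
finger_gap: 0.0724
```

```bash
python3 - <<'E'
from h import *
from bench import viewer
go([.4565,-.212,.088],35)
for c in ('wrist','scene'):
    v=viewer.snapshot(c); cv2.imwrite(f'pics/{c}1.png',v['image'][:,:,::-1])
E
```

```text
t 5.25 pos [ 0.4593 -0.2165  0.087 ] jaw 34.37 gap 0.0724 tilt 1.1 F [1.  1.  0.2] q [-0.6   0.05  1.96  0.01  1.12 -1.21]
shift tool mm [ 5.3  0.2 -1.1] axes x [-0.564  0.825 -0.013] y [0.825 0.565 0.014]
turn units -0.105
```

View pics/wrist1.png

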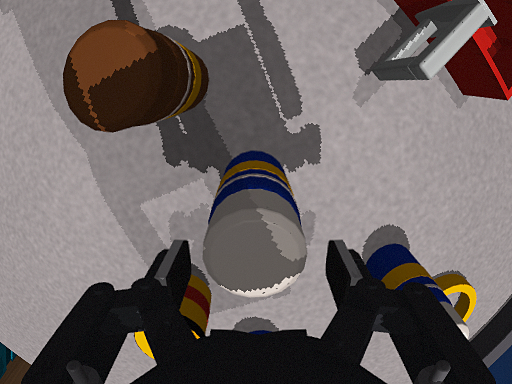

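View pics/scene1.png

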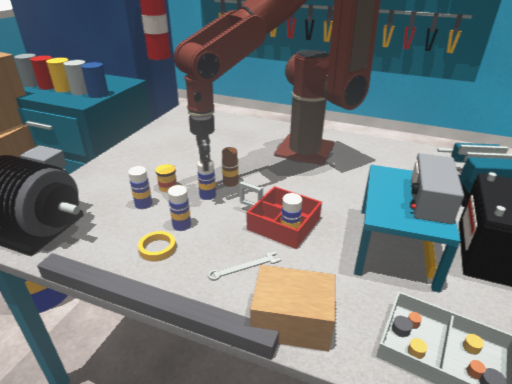

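The wrist view shows the cap centred between the jaws (col 255), about 5 mm off along tool x. I'll correct that and close.

>>> {"name": "apply_moves", "arguments": {"commands": [[[0.7, 5, 0, -1, 0], [-1, 0, 0, 0, 0], [-1, 0, 0, 0, 0], [-1, 0, 0, 0, 0], [-1, 0, 0, 0, 0]]]}}

```text
time_s: 5.98
eef_pos: [0.4592, -0.2139, 0.0932]
eef_rot: [1.453, 2.756, 0.008]
wrist_force: [-0.1, 0.1, -1.6]
finger_gap: 0.0501
```

>>> {"name": "apply_moves", "arguments": {"commands": [[[-1, 0, 0, 0, 0], [-1, 0, 0, -10, 0], [-1, 0, 0, -10, 0], [-1, 0, 0, -20, 0], [-1, 0, 0, -40, 0]]]}}

```text
time_s: 6.6
eef_pos: [0.4549, -0.2118, 0.1732]
eef_rot: [1.457, 2.762, 0.009]
wrist_force: [1.4, -0.4, -1.0]
finger_gap: 0.0502
```

```bash
python3 - <<'E'
from h import *
from bench import viewer
go([.4755,.1203,.23],35)
for c in ('wrist','scene'):
    v=viewer.snapshot(c); cv2.imwrite(f'pics/{c}2.png',v['image'][:,:,::-1])
E
```

```text
t 6.6 pos [ 0.4549 -0.2118  0.1732] jaw 34.39 gap 0.0502 tilt 1.11 F [ 1.4 -0.4 -1. ] q [-0.6  -0.07  1.9   0.01  1.29 -1.2 ]
shift tool mm [261.6 205.3 -57.6] axes x [-0.565  0.825 -0.014] y [0.825 0.565 0.014]
turn units -0.102
```

View pics/wrist2.png

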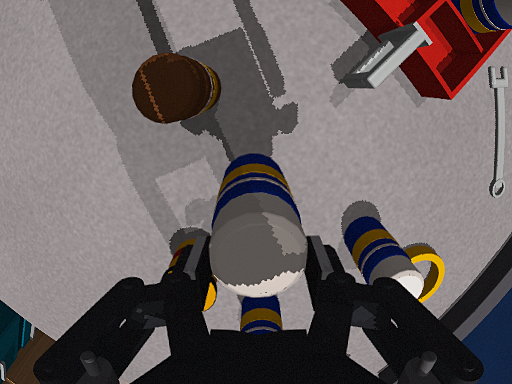

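View pics/scene2.png

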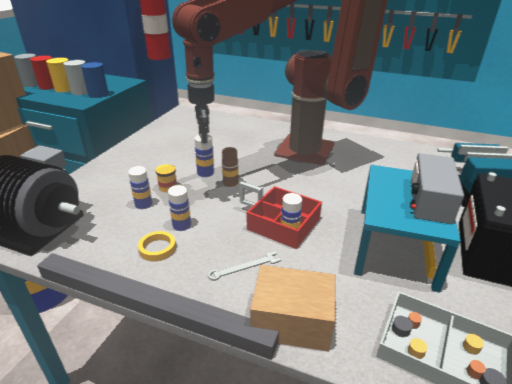

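>>> {"name": "apply_moves", "arguments": {"commands": [[[-1, 20, 16, -35, 0], [-1, 36, 28, -15, 0], [-1, 40, 32, 0, 0], [-1, 40, 32, 0, 0], [-1, 40, 32, 0, 0], [-1, 36, 28, 0, 0], [-1, 28, 22, 0, 0], [-1, 15, 10, 0, 0], [-1, 0, 0, 0, 0]]]}}

```text
time_s: 7.82
eef_pos: [0.4793, 0.1189, 0.2301]
eef_rot: [1.451, 2.745, 0.01]
wrist_force: [-0.3, -0.2, -1.5]
finger_gap: 0.0503
```

```bash
python3 - <<'E'
from h import *
from bench import viewer
go([.478,.1185,.13],35)
for c in ('wrist','top'):
    v=viewer.snapshot(c); cv2.imwrite(f'pics/{c}3.png',v['image'][:,:,::-1])
crate(v)
E
```

```text
t 7.83 pos [0.4793 0.1189 0.2301] jaw 34.28 gap 0.0503 tilt 2.12 F [-0.3 -0.2 -1.5] q [ 0.09 -0.14  1.86 -0.01  1.39 -0.5 ]
shift tool mm [  3.3  -3.6 100. ] axes x [-0.562  0.826 -0.029] y [0.826 0.563 0.023]
turn units -0.12
crate n 349 rect [0.5059 0.0651] [0.1447 0.1634] 80.36893463134766
handle 170 [ 0.4955 -0.0232  0.1005] [ 0.4769 -0.0791  0.0948] [0.5705 0.11   0.1057] [ 0.337  0.941  0.495 -0.023]
```

View pics/wrist3.png

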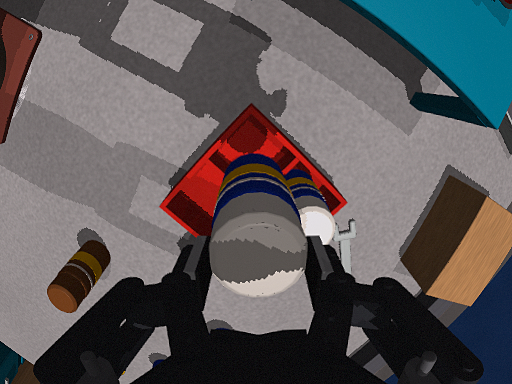

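View pics/top3.png

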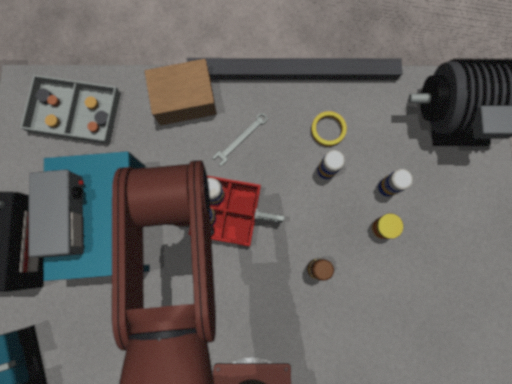

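>>> {"name": "apply_moves", "arguments": {"commands": [[[-1, 4, -4, 20, 0], [-1, 0, 0, 35, 0], [-1, 0, 0, 30, 0], [-1, 0, 0, 20, 0]]]}}

```text
time_s: 8.43
eef_pos: [0.4804, 0.1127, 0.1251]
eef_rot: [1.459, 2.734, 0.012]
wrist_force: [-0.5, -0.9, -1.8]
finger_gap: 0.0499
```

```bash
python3 - <<'E'
from h import *
from bench import viewer
go([.478,.1185,.101],35)
for c in ('wrist','scene'):
    v=viewer.snapshot(c); cv2.imwrite(f'pics/{c}4.png',v['image'][:,:,::-1])
E
```

```text
t 8.43 pos [0.4804 0.1127 0.1251] jaw 33.86 gap 0.0499 tilt 2.51 F [-0.5 -0.9 -1.8] q [ 0.08 -0.05  1.98 -0.02  1.17 -0.5 ]
shift tool mm [ 7.   0.5 23.9] axes x [-0.556  0.83  -0.034] y [0.83  0.557 0.027]
turn units -0.19
```

View pics/wrist4.png

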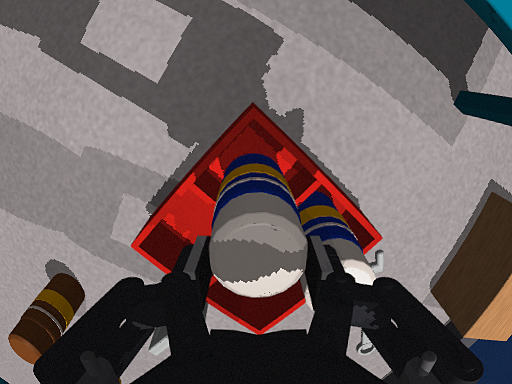

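View pics/scene4.png

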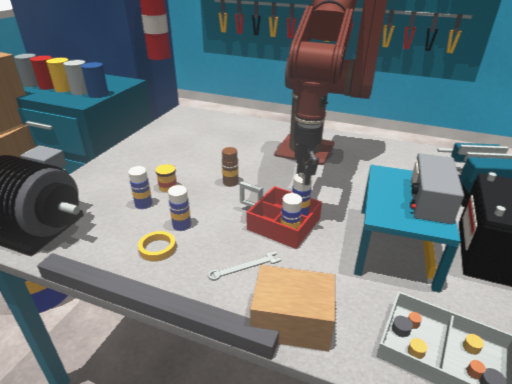

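>>> {"name": "apply_moves", "arguments": {"commands": [[[-1, 6, 0, 8, 0], [-1, 4, 0, 8, 0], [-1, 2, 0, 6, 0], [-1, 0, 0, 3, 0]]]}}

```text
time_s: 9.02
eef_pos: [0.4749, 0.1222, 0.0999]
eef_rot: [1.461, 2.732, 0.013]
wrist_force: [-0.7, 0.2, -1.2]
finger_gap: 0.0502
```

```bash
python3 - <<'E'
from h import *
go([.478,.1185,.1],35)
E
```

```text
t 9.03 pos [0.4749 0.1222 0.0999] jaw 33.77 gap 0.0502 tilt 2.55 F [-0.7  0.2 -1.2] q [ 0.1  -0.03  2.01 -0.02  1.12 -0.48]
shift tool mm [-4.8  0.5  0.1] axes x [-0.555  0.831 -0.035] y [0.831 0.556 0.028]
turn units -0.205
```

>>> {"name": "apply_moves", "arguments": {"commands": [[[-1, -3, 0, 1, 0], [0.6, 0, 0, 0, 0], [0.6, 0, 0, 0, 0], [0.6, 0, 0, 0, 0], [0.6, 0, 0, -30, 0], [0.6, 0, 0, -40, 0], [0.6, 0, 0, -40, 0]]]}}

```text
time_s: 9.9
eef_pos: [0.4703, 0.1207, 0.2092]
eef_rot: [1.463, 2.736, 0.008]
wrist_force: [0.8, -0.7, 0.7]
finger_gap: 0.0681
```

```bash
python3 - <<'E'
from h import *
from bench import viewer
go([.631,-.2105,.23],35)
for c in ('wrist','scene'):
    v=viewer.snapshot(c); cv2.imwrite(f'pics/{c}5.png',v['image'][:,:,::-1])
caps(v); caps(v,.136)
E
```

```text
t 9.9 pos [0.4703 0.1207 0.2092] jaw 33.76 gap 0.0681 tilt 2.27 F [ 0.8 -0.7  0.7] q [ 0.1  -0.15  1.9  -0.02  1.35 -0.48]
shift tool mm [-365.1  -50.   -10.2] axes x [-0.555  0.831 -0.032] y [0.831 0.556 0.023]
turn units -0.206
cap 103 mean [ 0.3567 -0.1721  0.1274] circ [ 0.3541 -0.1754] 0.0275 px [230. 151.] col [156. 114.  90.]
cap 134 mean [ 0.5842 -0.3776  0.1274] circ [ 0.5798 -0.3788] 0.0276 px [137. 171.] col [235. 234. 231.]
cap 182 mean [0.4846 0.1203 0.1321] circ [0.4781 0.1193] 0.0269 px [304. 186.] col [224. 223. 219.]
cap 163 mean [ 0.6338 -0.2071  0.1276] circ [ 0.6307 -0.209 ] 0.0269 px [177. 190.] col [239. 238. 235.]
cap 112 mean [ 0.777  -0.4628  0.1287] circ [ 0.7707 -0.446 ] 0.0376 px [ 68. 197.] col [77. 78. 77.]
cap 214 mean [0.5623 0.1096 0.1318] circ [0.556 0.108] 0.0269 px [292. 200.] col [222. 220. 217.]
cap 46 mean [ 0.353  -0.1732  0.1293] circ [ 0.3513 -0.1734] 0.0242 px [230. 150.] col [164. 118.  91.]
cap 66 mean [ 0.5815 -0.381   0.1291] circ [ 0.5807 -0.3806] 0.0236 px [137. 170.] col [246. 246. 244.]
cap 153 mean [0.4823 0.1197 0.1334] circ [0.4781 0.1193] 0.0269 px [304. 185.] col [238. 237. 234.]
cap 89 mean [ 0.6304 -0.209   0.1291] circ [ 0.6298 -0.2092] 0.0237 px [177. 189.] col [245. 245. 243.]
cap 91 mean [ 0.7731 -0.4685  0.136 ] circ [ 0.7717 -0.4693] 0.0278 px [ 67. 194.] col [46. 46. 46.]
cap 172 mean [0.5593 0.1091 0.1335] circ [0.5554 0.108 ] 0.0264 px [292. 199.] col [239. 237. 234.]
```

View pics/wrist5.png

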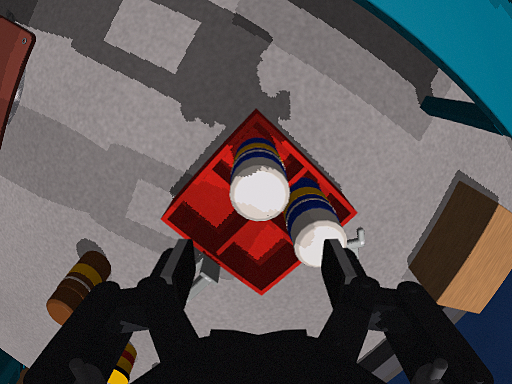

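View pics/scene5.png

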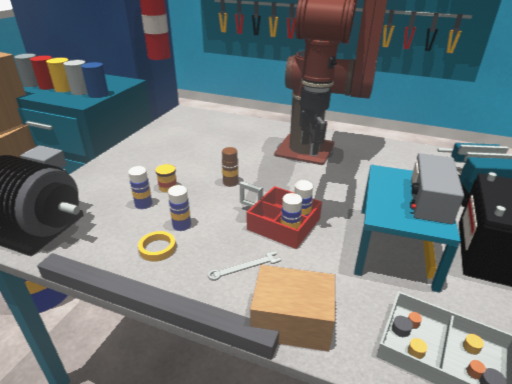

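>>> {"name": "apply_moves", "arguments": {"commands": [[[0.7, -42, -5.5, 0, -0.2], [0.7, -42, -5.5, 0, 0], [0.7, -42, -5.5, 0, 0], [0.7, -42, -5.5, 0, 0], [0.7, -42, -5.5, 0, 0], [0.7, -42, -5.5, 0, 0], [0.7, -42, -5.5, 0, 0], [0.7, -40, -5.5, 0, 0], [0.7, -24, -3, 0, 0], [0.7, 0, 0, 0, 0]]]}}

```text
time_s: 11.25
eef_pos: [0.6439, -0.2087, 0.2207]
eef_rot: [1.427, 2.748, 0.019]
wrist_force: [-0.6, 0.4, 0.7]
finger_gap: 0.0728
```

```bash
python3 - <<'E'
from h import *
go([.631,-.2105,.087],35)
E
```

```text
t 11.25 pos [ 0.6439 -0.2087  0.2207] jaw 35.14 gap 0.0728 tilt 2.67 F [-0.6  0.4  0.7] q [-0.44  0.3   1.41  0.01  1.39 -1.05]
shift tool mm [ 10.6 -15.8 133. ] axes x [-0.574  0.818 -0.034] y [0.817 0.575 0.031]
turn units 0.023
```

>>> {"name": "apply_moves", "arguments": {"commands": [[[0.7, 5, -8, 20, 0], [0.7, 5, -7, 30, 0], [0.7, 0, 0, 20, 0], [0.7, 0, 0, 0, 0]]]}}

```text
time_s: 11.75
eef_pos: [0.6279, -0.2067, 0.1469]
eef_rot: [1.426, 2.751, 0.02]
wrist_force: [-0.1, -0.6, 0.0]
finger_gap: 0.0724
```

```bash
python3 - <<'E'
from h import *
go([.631,-.2105,.087],35)
E
```

```text
t 11.75 pos [ 0.6279 -0.2067  0.1469] jaw 35.22 gap 0.0724 tilt 2.58 F [-0.1 -0.6  0. ] q [-0.44  0.31  1.53  0.01  1.25 -1.06]
shift tool mm [-3.  -1.6 60. ] axes x [-0.576  0.817 -0.032] y [0.817 0.576 0.031]
turn units 0.036
```

>>> {"name": "apply_moves", "arguments": {"commands": [[[0.7, -1, -1, 25, 0], [0.7, -1, -1, 20, 0], [0.7, -1, 0, 15, 0], [0.7, 0, 0, 0, 0]]]}}

```text
time_s: 12.25
eef_pos: [0.6339, -0.2107, 0.0888]
eef_rot: [1.422, 2.747, 0.021]
wrist_force: [0.1, 0.0, 0.3]
finger_gap: 0.0725
```

```bash
python3 - <<'E'
from h import *
from bench import viewer
go([.631,-.2105,.087],35)
v=viewer.snapshot('wrist'); cv2.imwrite('pics/wrist6.png',v['image'][:,:,::-1])
E
```

```text
t 12.25 pos [ 0.6339 -0.2107  0.0888] jaw 35.31 gap 0.0725 tilt 2.91 F [0.1 0.  0.3] q [-0.45  0.38  1.56  0.01  1.15 -1.07]
shift tool mm [ 1.9 -2.3  1.6] axes x [-0.577  0.816 -0.037] y [0.816 0.578 0.035]
turn units 0.052
```

View pics/wrist6.png

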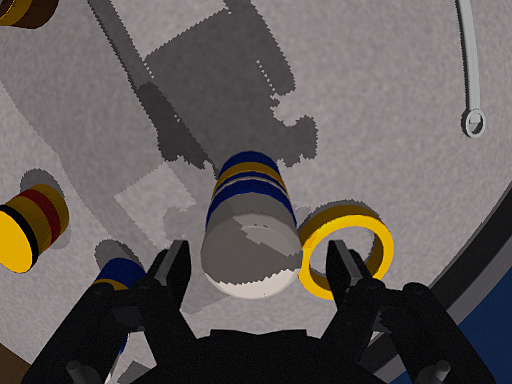

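The cap (col 252) sits between the jaws, so I'll close and lift.

>>> {"name": "apply_moves", "arguments": {"commands": [[[0.7, 3, -2, 1, 0], [-1, 0, 0, 0, 0], [-1, 0, 0, 0, 0], [-1, 0, 0, 0, 0], [-1, 0, 0, 0, 0], [-1, 0, 0, 0, 0]]]}}

```text
time_s: 13.05
eef_pos: [0.6325, -0.2104, 0.0916]
eef_rot: [1.419, 2.741, 0.022]
wrist_force: [0.6, 0.1, -0.2]
finger_gap: 0.0503
```

>>> {"name": "apply_moves", "arguments": {"commands": [[[-1, 0, 0, -10, 0], [-1, 0, 0, -10, 0], [-1, 0, 0, -25, 0], [-1, 0, 0, -40, 0], [-1, 0, 0, -40, 0], [-1, 0, 0, -20, 0]]]}}

```text
time_s: 13.8
eef_pos: [0.6231, -0.2079, 0.2417]
eef_rot: [1.42, 2.744, 0.021]
wrist_force: [0.0, 0.4, -1.3]
finger_gap: 0.0503
```

```bash
python3 - <<'E'
from h import *
from bench import viewer
go([.5405,.0277,.235],35)
v=viewer.snapshot('scene'); cv2.imwrite('pics/scene7.png',v['image'][:,:,::-1])
v=viewer.snapshot('top'); crate(v); caps(v); caps(v,.136)
E
```

```text
t 13.8 pos [ 0.6231 -0.2079  0.2417] jaw 35.31 gap 0.0503 tilt 3.07 F [ 0.   0.4 -1.3] q [-0.45  0.23  1.45  0.01  1.41 -1.07]
shift tool mm [240.2  68.4  -0.4] axes x [-0.576  0.816 -0.04 ] y [0.816 0.578 0.036]
turn units 0.051
crate n 442 rect [0.5072 0.0735] [0.1618 0.1628] 80.17308807373047
handle 207 [0.4923 0.0026 0.1005] [ 0.4506 -0.0794  0.0942] [0.5708 0.1342 0.1058] [0.091 0.996 0.492 0.003]
cap 58 mean [ 0.7346 -0.4939  0.1302] circ [ 0.7288 -0.4885] 0.0198 px [442. 120.] col [27. 25. 25.]
cap 296 mean [0.5543 0.1069 0.1349] circ [0.556  0.1074] 0.0265 px [210. 188.] col [187. 185. 182.]
cap 295 mean [0.4771 0.1181 0.135 ] circ [0.4778 0.1184] 0.0266 px [205. 219.] col [187. 186. 184.]
cap 65 mean [ 0.7376 -0.493   0.1367] circ [ 0.7319 -0.491 ] 0.0205 px [443. 118.] col [27. 25. 24.]
cap 337 mean [0.5551 0.1072 0.1357] circ [0.5561 0.1073] 0.0264 px [210. 188.] col [191. 190. 187.]
cap 347 mean [0.4774 0.1181 0.1358] circ [0.4778 0.1184] 0.0266 px [205. 218.] col [190. 190. 188.]
```

View pics/scene7.png

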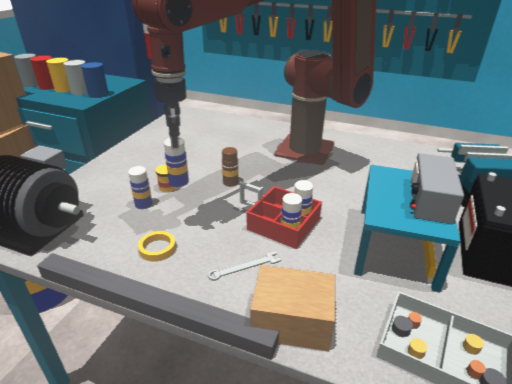

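>>> {"name": "apply_moves", "arguments": {"commands": [[[-1, 25, 7, 0, 0], [-1, 40, 11, 0, 0], [-1, 42, 12, 0, 0], [-1, 42, 12, 0, 0], [-1, 40, 11, 0, 0], [-1, 30, 8, 0, 0], [-1, 17, 5, 0, 0], [-1, 0, 0, 0, 0]]]}}

```text
time_s: 14.9
eef_pos: [0.5356, 0.029, 0.227]
eef_rot: [1.425, 2.748, 0.018]
wrist_force: [-0.6, -0.5, -1.6]
finger_gap: 0.0501
```

```bash
python3 - <<'E'
from h import *
go([.5405,.0277,.099],35)
E
```

```text
t 14.9 pos [0.5356 0.029  0.227 ] jaw 35.2 gap 0.0501 tilt 2.7 F [-0.6 -0.5 -1.6] q [-0.09 -0.04  1.77 -0.01  1.37 -0.7 ]
shift tool mm [  0.6  -0.8 128.1] axes x [-0.575  0.817 -0.035] y [0.817 0.576 0.031]
turn units 0.034
```

>>> {"name": "apply_moves", "arguments": {"commands": [[[-1, 0, 0, 20, 0], [-1, 0, 0, 35, 0], [-1, 0, 0, 25, 0], [-1, 0, 0, 0, 0]]]}}

```text
time_s: 15.4
eef_pos: [0.5417, 0.0234, 0.1452]
eef_rot: [1.428, 2.743, 0.015]
wrist_force: [-0.5, -0.6, -0.4]
finger_gap: 0.0499
```

```bash
python3 - <<'E'
from h import *
from bench import viewer
go([.5405,.0277,.0985],35)
v=viewer.snapshot('wrist'); cv2.imwrite('pics/wrist8.png',v['image'][:,:,::-1])
E
```

```text
t 15.4 pos [0.5417 0.0234 0.1452] jaw 35.04 gap 0.0499 tilt 2.85 F [-0.5 -0.6 -0.4] q [-0.1   0.04  1.85 -0.01  1.21 -0.7 ]
shift tool mm [ 6.   0.  46.5] axes x [-0.573  0.819 -0.039] y [0.818 0.574 0.031]
turn units 0.006
```

View pics/wrist8.png

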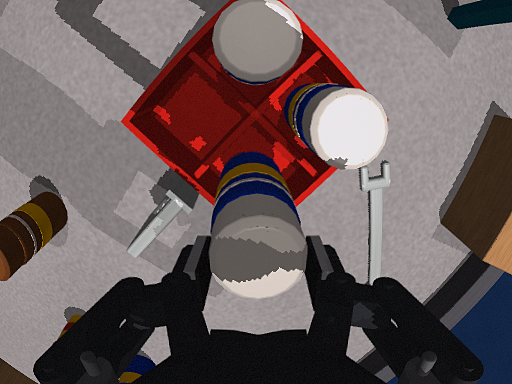

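>>> {"name": "apply_moves", "arguments": {"commands": [[[-1, 5, 0, 8, 0], [-1, 1, 0, 12, 0], [-1, 0, 0, 12, 0], [-1, 0, 0, 9, 0], [-1, 0, 0, 0, 0]]]}}

```text
time_s: 16.08
eef_pos: [0.5435, 0.0272, 0.1058]
eef_rot: [1.426, 2.737, 0.019]
wrist_force: [-0.1, 0.6, -2.1]
finger_gap: 0.05
```

```bash
python3 - <<'E'
from h import *
go([.5405,.0277,.0985],35)
E
```

```text
t 16.07 pos [0.5435 0.0272 0.1058] jaw 35.02 gap 0.05 tilt 3.26 F [-0.1  0.6 -2.1] q [-0.09  0.08  1.88 -0.01  1.12 -0.69]
shift tool mm [ 2.4 -2.4  7.1] axes x [-0.572  0.819 -0.043] y [0.818 0.573 0.037]
turn units 0.003
```

>>> {"name": "apply_moves", "arguments": {"commands": [[[-1, 2, -2, 4, 0], [-1, 0, 0, 4, 0], [-1, 0, 0, 0, 0]]]}}

```text
time_s: 16.45
eef_pos: [0.5415, 0.0276, 0.0977]
eef_rot: [1.425, 2.736, 0.02]
wrist_force: [0.5, 0.1, -1.4]
finger_gap: 0.0497
```

>>> {"name": "apply_moves", "arguments": {"commands": [[[0.6, 0, 0, 0, 0], [0.6, 0, 0, 0, 0], [0.6, 0, 0, 0, 0], [0.6, 0, 0, -25, 0], [0.6, 0, 0, -40, 0], [0.6, 0, 0, -45, 0]]]}}

```text
time_s: 17.2
eef_pos: [0.533, 0.0293, 0.2069]
eef_rot: [1.428, 2.742, 0.016]
wrist_force: [1.2, 0.6, -0.6]
finger_gap: 0.0682
```

```bash
python3 - <<'E'
from h import *
from bench import viewer
go([.581,-.381,.22],35)
for c in ('wrist','scene'):
    v=viewer.snapshot(c); cv2.imwrite(f'pics/{c}9.png',v['image'][:,:,::-1])
caps(v); caps(v,.136)
E
```

```text
t 17.2 pos [0.533  0.0293 0.2069] jaw 35.0 gap 0.0682 tilt 2.93 F [ 1.2  0.6 -0.6] q [-0.09 -0.04  1.81 -0.01  1.32 -0.69]
shift tool mm [-364.1 -195.5   -4.9] axes x [-0.572  0.819 -0.04 ] y [0.819 0.573 0.032]
turn units 0.001
cap 100 mean [ 0.356  -0.1729  0.1272] circ [ 0.3532 -0.1742] 0.0261 px [229. 151.] col [158. 115.  90.]
cap 135 mean [ 0.5847 -0.3775  0.1275] circ [ 0.5808 -0.379 ] 0.0274 px [137. 171.] col [235. 234. 232.]
cap 187 mean [0.4844 0.1202 0.1318] circ [0.4779 0.1183] 0.0272 px [304. 186.] col [176. 173. 165.]
cap 197 mean [0.5464 0.0301 0.132 ] circ [0.5402 0.0262] 0.0281 px [267. 191.] col [223. 221. 217.]
cap 115 mean [ 0.7766 -0.4626  0.1291] circ [ 0.7709 -0.4438] 0.0391 px [ 68. 197.] col [77. 78. 77.]
cap 212 mean [0.5619 0.1093 0.1319] circ [0.5568 0.1086] 0.0266 px [292. 200.] col [219. 217. 213.]
cap 40 mean [ 0.3522 -0.1723  0.129 ] circ [ 0.3515 -0.1736] 0.023 px [230. 150.] col [165. 118.  92.]
cap 66 mean [ 0.5827 -0.3791  0.1293] circ [ 0.5823 -0.3794] 0.0248 px [137. 170.] col [246. 245. 244.]
cap 153 mean [0.4819 0.1195 0.1333] circ [0.4785 0.1174] 0.0269 px [304. 185.] col [181. 178. 170.]
cap 164 mean [0.5442 0.0292 0.1334] circ [0.5403 0.0261] 0.0281 px [267. 190.] col [237. 236. 232.]
cap 89 mean [ 0.7726 -0.4683  0.1355] circ [ 0.7708 -0.4689] 0.0281 px [ 67. 194.] col [47. 46. 47.]
cap 178 mean [0.5595 0.1086 0.1332] circ [0.5568 0.1086] 0.0266 px [292. 199.] col [232. 230. 226.]
```

View pics/scene9.png

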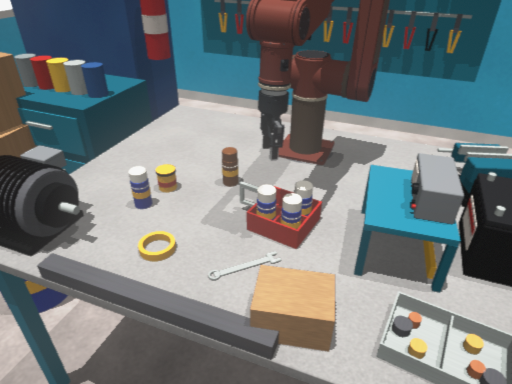

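>>> {"name": "apply_moves", "arguments": {"commands": [[[0.7, -38, -20, 0, 0], [0.7, -38, -20, 0, 0], [0.7, -38, -20, 0, 0], [0.7, -38, -20, 0, 0], [0.7, -38, -20, 0, 0], [0.7, -38, -20, 0, 0], [0.7, -38, -20, 0, 0], [0.7, -38, -20, 0, 0], [0.7, -38, -20, 0, 0], [0.7, -22, -13, 0, 0], [0.7, 0, 0, 0, 0]]]}}

```text
time_s: 18.68
eef_pos: [0.5884, -0.3915, 0.2156]
eef_rot: [1.421, 2.736, 0.027]
wrist_force: [-0.4, 0.3, 0.6]
finger_gap: 0.0726
```

```bash
python3 - <<'E'
from h import *
go([.581,-.380,.15],35)
E
```

```text
t 18.68 pos [ 0.5884 -0.3915  0.2156] jaw 35.14 gap 0.0726 tilt 3.49 F [-0.4  0.3  0.6] q [-0.71  0.36  1.34  0.03  1.39 -1.33]
shift tool mm [16.5 -2.2 64.9] axes x [-0.574  0.818 -0.044] y [0.817 0.575 0.042]
turn units 0.024
```

>>> {"name": "apply_moves", "arguments": {"commands": [[[0.7, 9, -1, 20, 0], [0.7, 6, -1, 30, 0], [0.7, 0, 0, 15, 0], [0.7, 0, 0, 0, 0]]]}}

```text
time_s: 19.18
eef_pos: [0.5822, -0.3774, 0.1474]
eef_rot: [1.42, 2.738, 0.029]
wrist_force: [0.2, -0.1, 0.2]
finger_gap: 0.0725
```

```bash
python3 - <<'E'
from h import *
from bench import viewer
go([.581,-.380,.087],35)
v=viewer.snapshot('wrist'); cv2.imwrite('pics/wrist10.png',v['image'][:,:,::-1])
E
```

```text
t 19.18 pos [ 0.5822 -0.3774  0.1474] jaw 35.23 gap 0.0725 tilt 3.45 F [ 0.2 -0.1  0.2] q [-0.7   0.38  1.45  0.03  1.26 -1.33]
shift tool mm [ 1.2 -5.1 60.2] axes x [-0.575  0.817 -0.042] y [0.816 0.576 0.043]
turn units 0.038
```

View pics/wrist10.png

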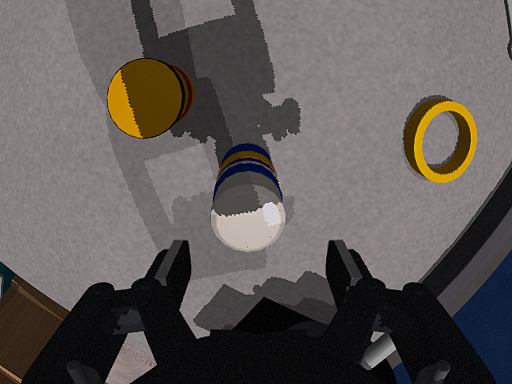

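>>> {"name": "apply_moves", "arguments": {"commands": [[[0.7, 0, -3, 25, 0], [0.7, 0, -2, 20, 0], [0.7, 0, 0, 13, 0], [0.7, 0, 0, 0, 0]]]}}

```text
time_s: 19.73
eef_pos: [0.5853, -0.3831, 0.0935]
eef_rot: [1.415, 2.731, 0.026]
wrist_force: [-0.3, 0.0, 0.3]
finger_gap: 0.0724
```

```bash
python3 - <<'E'
from h import *
from bench import viewer
go([.581,-.380,.087],35)
v=viewer.snapshot('wrist'); cv2.imwrite('pics/wrist11.png',v['image'][:,:,::-1])
E
```

```text
t 19.73 pos [ 0.5853 -0.3831  0.0935] jaw 35.29 gap 0.0724 tilt 3.91 F [-0.3  0.   0.3] q [-0.71  0.44  1.48  0.03  1.17 -1.34]
shift tool mm [ 5.3 -2.   6.1] axes x [-0.575  0.817 -0.051] y [0.815 0.577 0.046]
turn units 0.048
```

View pics/wrist11.png

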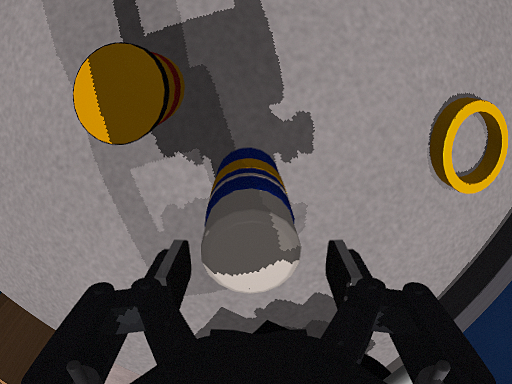

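>>> {"name": "apply_moves", "arguments": {"commands": [[[0.7, 5, -2, 4, 0], [0.7, 0, 0, 2, 0], [-1, 0, 0, 0, 0], [-1, 0, 0, 0, 0], [-1, 0, 0, 0, 0], [-1, 0, 0, 0, 0], [-1, 0, 0, 0, 0]]]}}

```text
time_s: 20.65
eef_pos: [0.5827, -0.3818, 0.0909]
eef_rot: [1.412, 2.725, 0.024]
wrist_force: [1.1, 0.7, 0.6]
finger_gap: 0.0501
```

>>> {"name": "apply_moves", "arguments": {"commands": [[[-1, 0, 0, -10, 0], [-1, 0, 0, -10, 0], [-1, 0, 0, -25, 0], [-1, 0, 0, -40, 0], [-1, 0, 0, -40, 0], [-1, 0, 0, -20, 0]]]}}

```text
time_s: 21.4
eef_pos: [0.5706, -0.3774, 0.2389]
eef_rot: [1.414, 2.73, 0.026]
wrist_force: [0.2, 0.4, -2.0]
finger_gap: 0.0498
```

```bash
python3 - <<'E'
from h import *
from bench import viewer
go([.4617,.0415,.235],35)
v=viewer.snapshot('scene'); cv2.imwrite('pics/scene12.png',v['image'][:,:,::-1])
v=viewer.snapshot('top'); crate(v);  caps(v,.136)
E
```

```text
t 21.4 pos [ 0.5706 -0.3774  0.2389] jaw 35.3 gap 0.0498 tilt 3.93 F [ 0.2  0.4 -2. ] q [-0.72  0.29  1.39  0.03  1.4  -1.34]
shift tool mm [404.9 152.8  -9.8] axes x [-0.575  0.816 -0.051] y [0.815 0.577 0.046]
turn units 0.05
crate n 470 rect [0.5072 0.0737] [0.1621 0.1629] 80.17159271240234
handle 234 [0.4968 0.0041 0.1003] [ 0.4507 -0.0793  0.0941] [0.5709 0.134  0.1056] [0.12  0.993 0.497 0.004]
cap 138 mean [ 0.7517 -0.4814  0.1362] circ [ 0.7562 -0.484 ] 0.0466 px [438. 113.] col [18. 19. 19.]
cap 331 mean [0.5551 0.1074 0.1359] circ [0.5557 0.108 ] 0.0265 px [210. 188.] col [179. 178. 176.]
cap 336 mean [0.5395 0.0272 0.1357] circ [0.5402 0.0274] 0.0264 px [241. 194.] col [178. 177. 175.]
cap 345 mean [0.4775 0.1181 0.1358] circ [0.4778 0.1187] 0.0265 px [205. 218.] col [178. 178. 176.]
cap 267 mean [ 0.3526 -0.1756  0.1305] circ [ 0.3522 -0.1754] 0.0256 px [323. 269.] col [58. 42. 31.]
```

View pics/scene12.png

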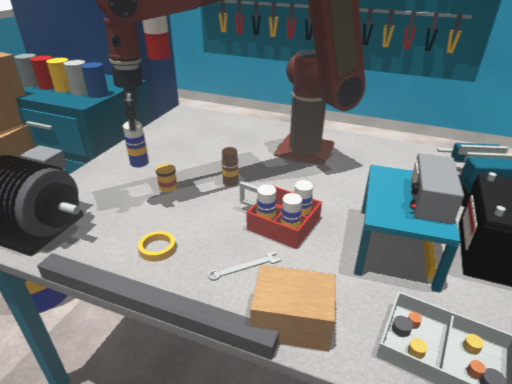

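>>> {"name": "apply_moves", "arguments": {"commands": [[[-1, 22, 8, 0, 0], [-1, 38, 14, 0, 0], [-1, 40, 15, 0, 0], [-1, 40, 15, 0, 0], [-1, 40, 15, 0, 0], [-1, 40, 15, 0, 0], [-1, 40, 15, 0, 0], [-1, 40, 15, 0, 0], [-1, 38, 14, 0, 0], [-1, 32, 12, 0, 0], [-1, 20, 8, 0, 0], [-1, 8, 3, 0, 0], [-1, 0, 0, 0, 0]]]}}

```text
time_s: 23.12
eef_pos: [0.4482, 0.0496, 0.2013]
eef_rot: [1.432, 2.761, 0.021]
wrist_force: [0.4, -0.3, -1.9]
finger_gap: 0.0501
```

```bash
python3 - <<'E'
from h import *
go([.4617,.0415,.15],35)
E
```

```text
t 23.12 pos [0.4482 0.0496 0.2013] jaw 35.17 gap 0.0501 tilt 1.97 F [ 0.4 -0.3 -1.9] q [-0.06 -0.24  1.99 -0.    1.35 -0.68]
shift tool mm [-13.3   5.   51.7] axes x [-0.575  0.818 -0.022] y [0.817 0.576 0.027]
turn units 0.029
```

>>> {"name": "apply_moves", "arguments": {"commands": [[[-1, -7, 3, 5, 0], [-1, -6, 2, 15, 0], [-1, 0, 0, 25, 0], [-1, 0, 0, 8, 0], [-1, 0, 0, 0, 0]]]}}

```text
time_s: 23.75
eef_pos: [0.4632, 0.0373, 0.1442]
eef_rot: [1.439, 2.758, 0.018]
wrist_force: [1.4, 0.4, -2.2]
finger_gap: 0.05
```

```bash
python3 - <<'E'
from h import *
from bench import viewer
go([.4617,.0415,.0985],35)
v=viewer.snapshot('wrist'); cv2.imwrite('pics/wrist13.png',v['image'][:,:,::-1])
E
```

```text
t 23.75 pos [0.4632 0.0373 0.1442] jaw 34.9 gap 0.05 tilt 1.86 F [ 1.4  0.4 -2.2] q [-0.09 -0.14  2.02 -0.    1.23 -0.7 ]
shift tool mm [ 5.3 -0.  45.6] axes x [-0.572  0.82  -0.021] y [0.82  0.572 0.024]
turn units -0.016
```

View pics/wrist13.png

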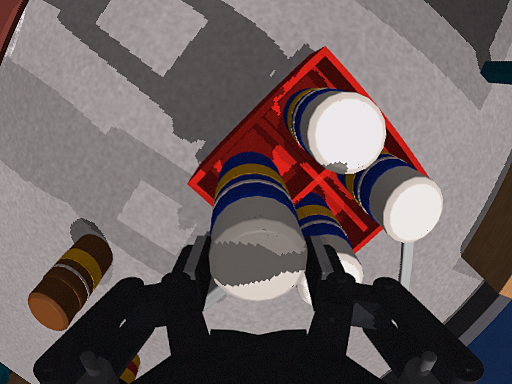

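>>> {"name": "apply_moves", "arguments": {"commands": [[[-1, 4, 0, 10, 0], [-1, 1, 0, 12, 0], [-1, 0, 0, 10, 0], [-1, 0, 0, 8, 0], [-1, 0, 0, 0, 0]]]}}

```text
time_s: 24.42
eef_pos: [0.4627, 0.0417, 0.103]
eef_rot: [1.437, 2.756, 0.02]
wrist_force: [-0.2, -0.4, -1.7]
finger_gap: 0.0504
```

```bash
python3 - <<'E'
from h import *
go([.4617,.0415,.0985],35)
E
```

```text
t 24.43 pos [0.4627 0.0417 0.103 ] jaw 34.94 gap 0.0504 tilt 2.03 F [-0.2 -0.4 -1.7] q [-0.08 -0.1   2.06 -0.    1.14 -0.69]
shift tool mm [ 0.5 -1.   4.5] axes x [-0.572  0.82  -0.023] y [0.819 0.573 0.027]
turn units -0.009
```

>>> {"name": "apply_moves", "arguments": {"commands": [[[-1, 0, 0, 4, 0], [-1, 0, 0, 0, 0], [0.6, 0, 0, 0, 0], [0.6, 0, 0, 0, 0], [0.6, 0, 0, 0, 0], [0.6, 0, 0, -25, 0], [0.6, 0, 0, -40, 0], [0.6, 0, 0, -30, 0]]]}}

```text
time_s: 25.42
eef_pos: [0.4587, 0.042, 0.1954]
eef_rot: [1.438, 2.758, 0.019]
wrist_force: [0.0, -0.3, 0.1]
finger_gap: 0.0684
```

```bash
python3 - <<'E'
from h import *
from bench import viewer,spotter
go([.485,-.06,.16],-5)
for c in ('wrist','scene'):
    v=viewer.snapshot(c); cv2.imwrite(f'pics/{c}14.png',v['image'][:,:,::-1])
caps(v,.136,rng=((.4,.65),(0,.2)))
crate(v)
v=viewer.snapshot('top'); crate(v); caps(v,.136,rng=((.4,.65),(0,.2)))
np.savez('top14.npz',**v); print([d['point'] for d in spotter.tip_of('crate_handle','top')])
E
```

```text
t 25.43 pos [0.4587 0.042  0.1954] jaw 34.93 gap 0.0684 tilt 1.91 F [ 0.  -0.3  0.1] q [-0.08 -0.21  1.98 -0.    1.34 -0.69]
shift tool mm [-97.9 -37.8  36.6] axes x [-0.572  0.82  -0.022] y [0.82  0.572 0.025]
turn units 6.655
cap 143 mean [0.4635 0.0437 0.1333] circ [0.4599 0.0429] 0.0266 px [281. 177.] col [228. 226. 222.]
cap 153 mean [0.4818 0.1198 0.1332] circ [0.4793 0.1183] 0.0268 px [304. 185.] col [230. 229. 224.]
cap 164 mean [0.5441 0.0293 0.1334] circ [0.5407 0.0279] 0.0265 px [267. 190.] col [236. 236. 233.]
cap 178 mean [0.5598 0.1087 0.1334] circ [0.5565 0.1081] 0.0264 px [292. 199.] col [238. 237. 234.]
crate n 3 rect [0.5266 0.1558] [0.0002 0.0877] 79.7781753540039
handle 142 [0.5236 0.0658 0.1008] [ 0.4473 -0.0608  0.0942] [0.6422 0.3282 0.1059] [0.363 0.932 0.524 0.066]
crate n 66 rect [0.5095 0.0851] [0.135  0.1651] 81.39151000976562
handle 105 [ 0.4866 -0.052   0.1   ] [ 0.4771 -0.0793  0.0941] [ 0.4976 -0.0249  0.1053] [ 0.18   0.984  0.487 -0.052]
cap 64 mean [0.5738 0.1061 0.1357] circ [0.57   0.1058] 0.0216 px [210. 180.] col [155. 150. 147.]
[[0.4884, -0.0565, 0.0916]]
```

View pics/scene14.png

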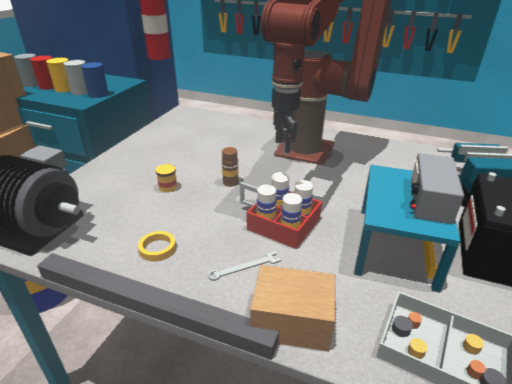

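View pics/wrist14.png

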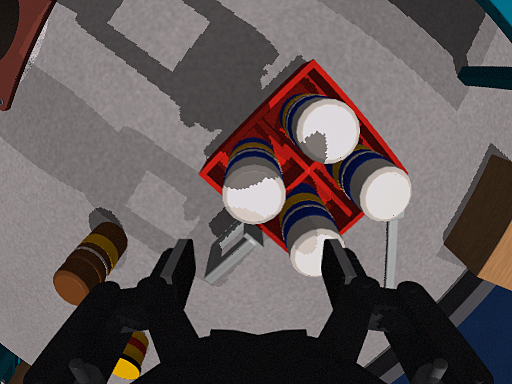

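```bash
python3 - <<'E'
from h import *
from bench import viewer
v=viewer.snapshot('wrist'); print(v['hand_eye'].round(3))
go([.482,-.074,.17],-10)
E
```

```text
[[ 0.     0.949  0.316  0.082]
 [ 1.    -0.    -0.     0.001]
 [-0.     0.316 -0.949 -0.166]
 [ 0.     0.     0.     1.   ]]
t 25.68 pos [0.458  0.0421 0.1929] jaw 34.92 gap 0.0686 tilt 1.79 F [-0.7  0.4 -0.2] q [-0.08 -0.2   1.98 -0.    1.33 -0.69]
shift tool mm [-108.4  -47.3   24.1] axes x [-0.572  0.82  -0.021] y [0.82  0.572 0.023]
turn units 7.487
```

>>> {"name": "apply_moves", "arguments": {"commands": [[[0.7, -36, -16, 0, 0], [0.7, -36, -16, 0, 0], [0.7, -34, -14, 0, 0], [0.7, 0, 0, 0, 1.5], [0.7, 0, 0, 0, 1.5], [0.7, 0, 0, 0, 1.5], [0.7, 0, 0, 0, 1.5], [0.7, 0, 0, 0, 1.5], [0.7, 0, 0, 0, 0]]]}}

```text
time_s: 26.8
eef_pos: [0.4724, -0.0723, 0.1769]
eef_rot: [-2.431, -1.989, -0.011]
wrist_force: [0.9, 1.3, -0.2]
finger_gap: 0.0724
```

```bash
python3 - <<'E'
from h import *
from bench import viewer
go([.482,-.074,.13],-10)
v=viewer.snapshot('wrist'); cv2.imwrite('pics/wrist15.png',v['image'][:,:,::-1])
v=viewer.snapshot('top'); crate(v)
E
```

```text
t 26.8 pos [ 0.4724 -0.0723  0.1769] jaw -11.43 gap 0.0724 tilt 0.39 F [ 0.9  1.3 -0.2] q [-0.32 -0.12  1.94  0.01  1.32 -0.12]
shift tool mm [-0.   9.6 46.9] axes x [0.198 0.98  0.006] y [ 0.98  -0.198  0.004]
turn units -0.239
crate n 332 rect [0.5081 0.078 ] [0.1553 0.163 ] 80.08670806884766
handle 128 [0.5009 0.0604 0.1009] [ 0.4329 -0.0404  0.0943] [0.5703 0.1344 0.1059] [ 0.016 -1.     0.501  0.06 ]
```

View pics/wrist15.png

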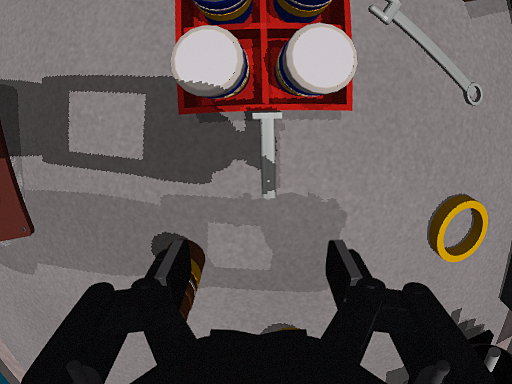

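>>> {"name": "apply_moves", "arguments": {"commands": [[[0.7, 0, 5, 15, -0.24], [0.7, 0, 4, 25, 0], [0.7, 0, 0, 25, 0], [0.7, 0, 0, 15, 0], [0.7, 0, 0, 0, 0]]]}}

```text
time_s: 27.52
eef_pos: [0.4818, -0.0734, 0.0912]
eef_rot: [-2.391, -2.036, -0.01]
wrist_force: [-0.1, 0.0, 0.4]
finger_gap: 0.0728
```

```bash
python3 - <<'E'
from h import *
from bench import viewer
go([.4825,-.074,.076],-10)
v=viewer.snapshot('wrist'); cv2.imwrite('pics/wrist16.png',v['image'][:,:,::-1])
E
```

```text
t 27.52 pos [ 0.4818 -0.0734  0.0912] jaw -9.18 gap 0.0728 tilt 0.36 F [-0.1  0.   0.4] q [-0.32  0.01  1.99  0.01  1.14 -0.16]
shift tool mm [-0.5  0.7 15.2] axes x [0.159 0.987 0.006] y [ 0.987 -0.159  0.003]
turn units 0.137
```

View pics/wrist16.png

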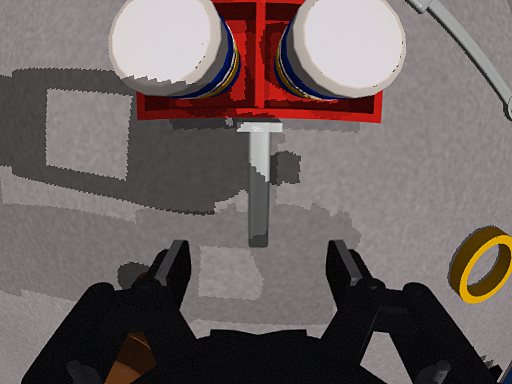

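>>> {"name": "apply_moves", "arguments": {"commands": [[[0.7, 0, 1, 10, 0.14], [0.7, 0, 0, 6, 0], [-1, 0, 0, 0, 0], [-1, 0, 0, 0, 0], [-1, 0, 0, 0, 0], [-1, 0, 0, 0, 0], [-1, 0, 0, 0, 0]]]}}

```text
time_s: 28.45
eef_pos: [0.486, -0.0745, 0.078]
eef_rot: [2.404, 2.016, 0.016]
wrist_force: [0.0, 0.2, -0.2]
finger_gap: -0.0
```

```bash
python3 - <<'E'
from h import *
from bench import viewer
go([.4825,-.074,.076],-10)
v=viewer.snapshot('wrist'); cv2.imwrite('pics/wrist17.png',v['image'][:,:,::-1])
v=viewer.snapshot('scene'); cv2.imwrite('pics/scene17.png',v['image'][:,:,::-1])
E
```

```text
t 28.45 pos [ 0.486  -0.0745  0.078 ] jaw -10.03 gap -0.0 tilt 0.62 F [ 0.   0.2 -0.2] q [-0.32  0.03  1.99  0.01  1.11 -0.15]
shift tool mm [-0.1 -3.5  1.9] axes x [0.174 0.985 0.005] y [ 0.985 -0.174  0.01 ]
turn units -0.006
```

View pics/wrist17.png

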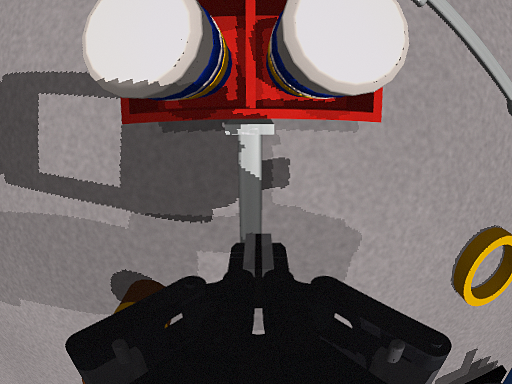

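View pics/scene17.png

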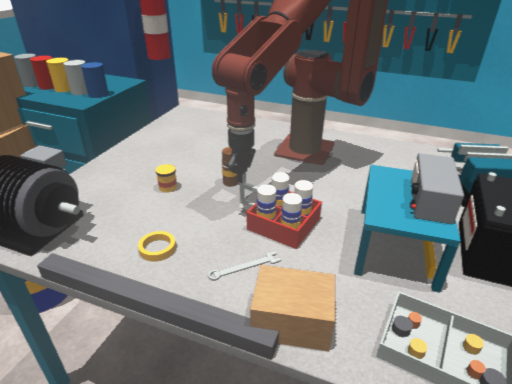

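```bash
cat >> h.py <<'E'
def wcloud(v,s):
    d=np.asarray(v['depth']);h,w=d.shape
    u,r=np.meshgrid(np.arange(w),np.arange(h))
    a=(u-v['cx'])/v['fx'];b=(r-v['cy'])/v['fy'];t=np.hypot(a,b)+1e-9
    X=np.tan(t)*a/t*d;Y=-np.tan(t)*b/t*d
    P=np.stack([X,Y,-d,np.ones_like(d)],-1)@v['hand_eye'].T
    P[d==0]=np.nan
    T=P[...,:3]; Rm=R.from_rotvec(s['eef_rot']).as_matrix()
    return T, T@Rm.T+np.array(s['eef_pos'])
E
python3 - <<'E'
from h import *
from bench import viewer,status
s=status.observe(); v=viewer.snapshot('wrist'); T,W=wcloud(v,s)
print(v['fx'],v['cx'],v['cy'])
for r in range(130,330,8):
    print(r,[ (T[r,c].round(3).tolist(),W[r,c].round(3).tolist()) for c in (250,)])
m=(abs(W[...,2]-.1)<.004)&(np.arange(384)[:,None]<245)&(abs(np.arange(512)-255)<40)
q=W[m]; print(m.sum(),q.min(0),q.max(0)); q=T[m]; print(q.min(0),q.max(0))
E
```

```text
297.3186396354542 257.98173345123115 189.62000257152192
130 [([0.064, -0.004, -0.021], [0.493, -0.011, 0.099])]
138 [([0.061, -0.004, -0.023], [0.492, -0.014, 0.101])]
146 [([0.056, -0.004, -0.022], [0.492, -0.018, 0.1])]
154 [([0.053, -0.004, -0.022], [0.491, -0.022, 0.1])]
162 [([0.049, -0.004, -0.023], [0.49, -0.026, 0.101])]
170 [([0.044, -0.004, -0.021], [0.489, -0.03, 0.099])]
178 [([0.04, -0.004, -0.02], [0.489, -0.035, 0.098])]
186 [([0.036, -0.004, -0.021], [0.488, -0.039, 0.099])]
194 [([0.032, -0.004, -0.022], [0.487, -0.043, 0.1])]
202 [([0.027, -0.004, -0.021], [0.486, -0.047, 0.099])]
210 [([0.022, -0.004, -0.021], [0.485, -0.052, 0.099])]
218 [([0.018, -0.004, -0.022], [0.485, -0.056, 0.1])]
226 [([0.014, -0.004, -0.023], [0.484, -0.06, 0.101])]
234 [([0.012, -0.004, -0.028], [0.484, -0.062, 0.106])]
242 [([0.012, -0.004, -0.037], [0.484, -0.062, 0.115])]
250 [([0.012, -0.004, -0.045], [0.484, -0.062, 0.123])]
258 [([0.012, -0.004, -0.052], [0.484, -0.063, 0.13])]
266 [([0.013, -0.003, -0.06], [0.484, -0.062, 0.138])]
274 [([0.013, -0.003, -0.066], [0.484, -0.062, 0.144])]
282 [([0.013, -0.003, -0.072], [0.484, -0.061, 0.15])]
290 [([0.013, -0.003, -0.077], [0.484, -0.061, 0.155])]
298 [([0.012, -0.003, -0.08], [0.484, -0.063, 0.158])]
306 [([0.001, -0.003, -0.072], [0.482, -0.073, 0.15])]
314 [([-0.004, -0.003, -0.072], [0.481, -0.078, 0.15])]
322 [([-0.006, -0.003, -0.075], [0.481, -0.08, 0.153])]
3188 [ 0.47684314 -0.06956572  0.09604886] [0.5189117  0.04540271 0.1039779 ]
[ 0.00351814 -0.02060239 -0.02546266] [ 0.12385312  0.01715735 -0.01754178]
```

```bash
python3 - <<'E'
from h import *
from bench import viewer,status
s=status.observe(); v=viewer.snapshot('wrist'); T,W=wcloud(v,s)
im=v['image'][100:330,180:340,::-1]; cv2.imwrite('pics/w18.png',cv2.resize(im,None,fx=3.4,fy=2.6,interpolation=cv2.INTER_NEAREST))
for c in (232,240,258,264,272,280):
    print(c,[(r,(T[r,c]*1000).round().astype(int).tolist()) for r in range(206,262,6)])
E
```

```text
232 [(206, [-14, -23, 77]), (212, [-20, -23, 77]), (218, [-26, -23, 79]), (224, [-32, -23, 79]), (230, [-37, -24, 77]), (236, [-43, -24, 76]), (242, [-50, -24, 78]), (248, [8, -13, -37]), (254, [9, -13, -43]), (260, [7, -12, -46])]
240 [(206, [24, -10, -20]), (212, [21, -10, -21]), (218, [18, -10, -21]), (224, [14, -10, -20]), (230, [10, -10, -20]), (236, [6, -10, -19]), (242, [-50, -17, 77]), (248, [8, -9, -36]), (254, [8, -9, -41]), (260, [8, -8, -47])]
258 [(206, [25, 0, -21]), (212, [22, 0, -22]), (218, [18, 0, -22]), (224, [15, 0, -22]), (230, [11, 0, -22]), (236, [12, 0, -31]), (242, [12, 0, -37]), (248, [12, 0, -43]), (254, [12, 0, -49]), (260, [11, 0, -53])]
264 [(206, [-14, 5, 77]), (212, [-20, 5, 77]), (218, [-26, 5, 77]), (224, [-32, 6, 78]), (230, [-38, 6, 78]), (236, [11, 3, -29]), (242, [12, 3, -38]), (248, [12, 3, -44]), (254, [12, 3, -49]), (260, [12, 3, -54])]
272 [(206, [-14, 12, 78]), (212, [-20, 13, 78]), (218, [-26, 13, 78]), (224, [-32, 13, 78]), (230, [-38, 13, 78]), (236, [-44, 13, 77]), (242, [-51, 13, 78]), (248, [8, 7, -36]), (254, [12, 6, -49]), (260, [12, 6, -54])]
280 [(206, [-15, 20, 78]), (212, [-20, 20, 77]), (218, [-26, 20, 77]), (224, [-32, 20, 77]), (230, [-38, 20, 77]), (236, [-45, 20, 79]), (242, [8, 11, -30]), (248, [8, 11, -36]), (254, [7, 11, -41]), (260, [8, 10, -47])]
```

View pics/w18.png

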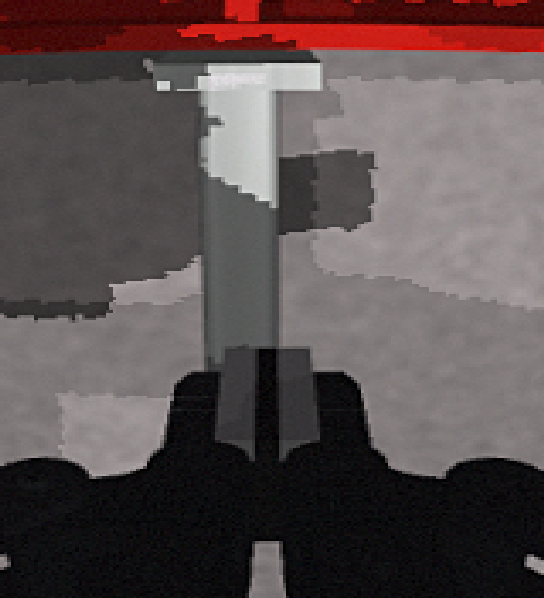

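The view shows the shut fingertips about 25 mm behind the nominal TCP. They closed just above the bar, whose top is at tool z -22 mm. I'll open, go about 24 mm lower and recentre.

>>> {"name": "apply_moves", "arguments": {"commands": [[[0, 0, 0, -8, 0], [0, 0, 0, 0, 0], [0, 5, -5, 0, 0], [0, 0, 0, 0, 0]]]}}

```text
time_s: 29.15
eef_pos: [0.4815, -0.0683, 0.0865]
eef_rot: [2.404, 2.016, 0.015]
wrist_force: [-0.1, 0.1, -1.1]
finger_gap: 0.0425
```

```bash
python3 - <<'E'
from h import *
from bench import viewer,status
go([.482,-.0695,.054],-10)
s=status.observe(); v=viewer.snapshot('wrist'); T,W=wcloud(v,s)
cv2.imwrite('pics/w19.png',v['image'][:,:,::-1])
m=(abs(W[...,2]-.1)<.004)&(abs(T[...,1])<.03)&(T[...,0]<.05)
q=T[m]; print(m.sum(),q.min(0),q.max(0),q.mean(0))
for x in (0,.01,.02,.03,.04):
    k=q[abs(q[:,0]-x)<.003]; print(x,len(k),k[:,1].min() if len(k) else 0,k[:,1].max() if len(k) else 0)
E
```

```text
t 29.15 pos [ 0.4815 -0.0683  0.0865] jaw -10.04 gap 0.0425 tilt 0.61 F [-0.1  0.1 -1.1] q [-0.31  0.01  2.    0.01  1.13 -0.14]
shift tool mm [-1.3  0.4 32.5] axes x [0.174 0.985 0.005] y [ 0.985 -0.174  0.01 ]
turn units -0.007
2137 [-0.0125305  -0.00509088 -0.01514088] [ 0.04997957  0.00698672 -0.00978601] [ 0.0211253   0.00101246 -0.01310634]
0 172 -0.004118532717959433 0.0069867221485801195
0.01 186 -0.0040218346667326 0.006876637592706731
0.02 222 -0.005090875841127143 0.006767521732217924
0.03 222 -0.005012063404564039 0.006567930690507768
0.04 232 -0.004896014774634671 0.006462990502286707
```

View pics/w19.png

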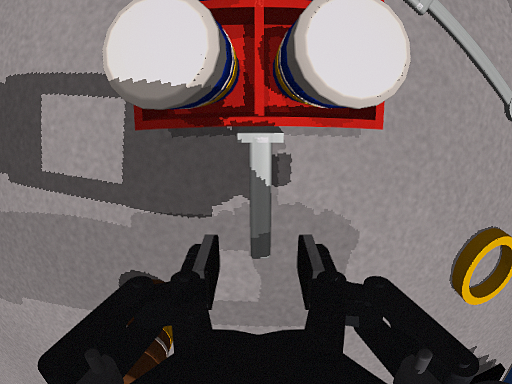

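>>> {"name": "apply_moves", "arguments": {"commands": [[[0, 0, 1, 14, 0], [0, 0, 0, 12, 0], [0, 0, 0, 6, 0], [0, 0, 0, 0, 0], [-1, 0, 0, 0, 0], [-1, 0, 0, 0, 0], [-1, 0, 0, 0, 0], [-1, 0, 0, 0, 0]]]}}

```text
time_s: 30.2
eef_pos: [0.4824, -0.0685, 0.0514]
eef_rot: [2.405, 2.016, 0.014]
wrist_force: [2.1, 0.1, -1.7]
finger_gap: 0.0106
```

```bash
python3 - <<'E'
from h import *
from bench import viewer,status
go([.482,-.0695,.054],-10)
v=viewer.snapshot('wrist')
cv2.imwrite('pics/w20.png',v['image'][:,:,::-1])
E
```

```text
t 30.2 pos [ 0.4824 -0.0685  0.0514] jaw -10.06 gap 0.0106 tilt 0.53 F [ 2.1  0.1 -1.7] q [-0.31  0.06  2.02  0.01  1.05 -0.14]
shift tool mm [-1.1 -0.2 -2.6] axes x [0.175 0.985 0.005] y [ 0.985 -0.175  0.008]
turn units -0.011
```

View pics/w20.png

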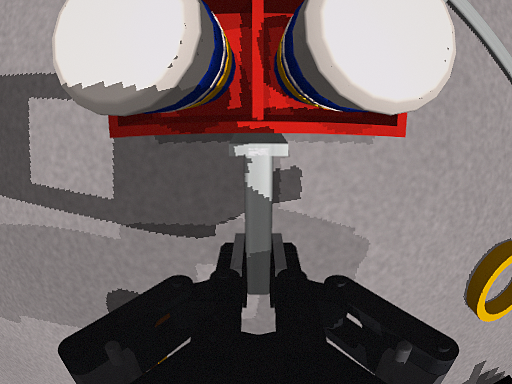

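Gripped: the gap is 10.6 mm and the bar is between the pads. Now I'll slide and turn gently.

>>> {"name": "apply_moves", "arguments": {"commands": [[[-1, 6, -1, 0, -0.2], [-1, 12, -1.5, 0, -0.25], [-1, 14, -1.3, 0, -0.25], [-1, 14, -1, 0, -0.25], [-1, 14, -0.8, 0, -0.25]]]}}

```text
time_s: 30.88
eef_pos: [0.4887, -0.0126, 0.0542]
eef_rot: [2.262, 2.155, 0.015]
wrist_force: [1.8, -4.3, -2.4]
finger_gap: 0.011
```

```bash
python3 - <<'E'
from h import *
from bench import viewer,status
go([.4975,.243,.0514],4.76)
v=viewer.snapshot('scene'); cv2.imwrite('pics/s21.png',v['image'][:,:,::-1])
E
```

```text
t 30.88 pos [ 0.4887 -0.0126  0.0542] jaw -2.76 gap 0.011 tilt 1.13 F [ 1.8 -4.3 -2.4] q [-0.19  0.05  2.02 -0.    1.05 -0.14]
shift tool mm [255.7  -3.6   1.4] axes x [ 0.048  0.999 -0.005] y [ 0.999 -0.048  0.019]
turn units -1.254
```

View pics/s21.png

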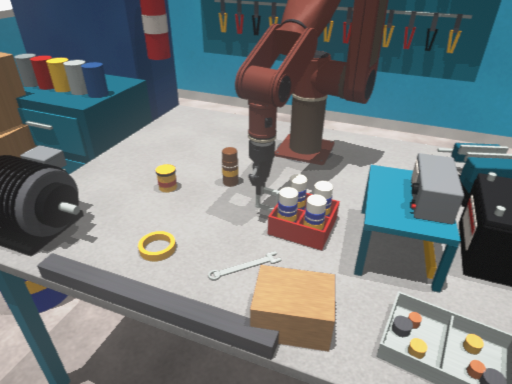

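>>> {"name": "apply_moves", "arguments": {"commands": [[[-1, 14, -0.2, 0.5, -0.25], [-1, 14, 0, 0.5, -0.25], [-1, 14, 0.3, 0.5, -0.25], [-1, 14, 0.5, 0.5, -0.25], [-1, 14, 0.7, 0.5, -0.2], [-1, 14, 1, 0.3, 0], [-1, 14, 1, 0, 0]]]}}

```text
time_s: 31.8
eef_pos: [0.4943, 0.0828, 0.0543]
eef_rot: [2.104, 2.29, 0.01]
wrist_force: [0.7, -7.3, 1.0]
finger_gap: 0.0107
```

```bash
python3 - <<'E'
from h import *
from bench import viewer,status
go([.4975,.243,.0514],4.76)
v=viewer.snapshot('scene'); cv2.imwrite('pics/s22.png',v['image'][:,:,::-1]); caps(v,.136,rng=((.4,.65),(0,.4)))
v=viewer.snapshot('top'); cv2.imwrite('pics/t22.png',v['image'][:,:,::-1]); crate(v); caps(v,.136,rng=((.4,.65),(0,.4)))
E
```

```text
t 31.8 pos [0.4943 0.0828 0.0543] jaw 4.86 gap 0.0107 tilt 1.85 F [ 0.7 -7.3  1. ] q [ 0.02  0.08  2.   -0.02  1.04 -0.05]
shift tool mm [159.4  16.6   0.4] axes x [-0.084  0.996 -0.019] y [0.996 0.085 0.026]
turn units 0.017
cap 158 mean [0.447  0.1838 0.1346] circ [0.4445 0.1834] 0.0265 px [328. 183.] col [193. 191. 185.]
cap 158 mean [0.4442 0.2634 0.1339] circ [0.4401 0.2625] 0.026 px [356. 189.] col [236. 235. 232.]
cap 188 mean [0.5285 0.1924 0.135 ] circ [0.5245 0.1918] 0.0264 px [325. 199.] col [234. 233. 230.]
cap 193 mean [0.5217 0.2736 0.1342] circ [0.5164 0.2742] 0.0275 px [356. 204.] col [235. 234. 230.]
cap 46 mean [0.64   0.3181 0.1363] circ [0.6392 0.3181] 0.01 px [366. 234.] col [43. 70. 77.]
crate n 104 rect [0.4806 0.2285] [0.1641 0.1542] 5.897476673126221
handle 138 [0.4795 0.2444 0.1006] [0.3448 0.1572 0.0941] [0.6426 0.323  0.1059] [0.926 0.378 0.479 0.244]
cap 352 mean [0.5159 0.2741 0.1369] circ [0.5164 0.2756] 0.0267 px [143. 203.] col [166. 166. 163.]
cap 359 mean [0.4383 0.264  0.1367] circ [0.4378 0.2653] 0.0271 px [146. 234.] col [168. 168. 166.]
cap 114 mean [0.4399 0.1693 0.137 ] circ [0.4399 0.1753] 0.0237 px [184. 233.] col [95. 93. 88.]
```

View pics/s22.png

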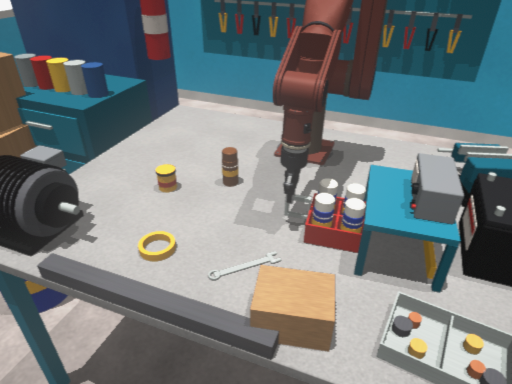

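View pics/t22.png

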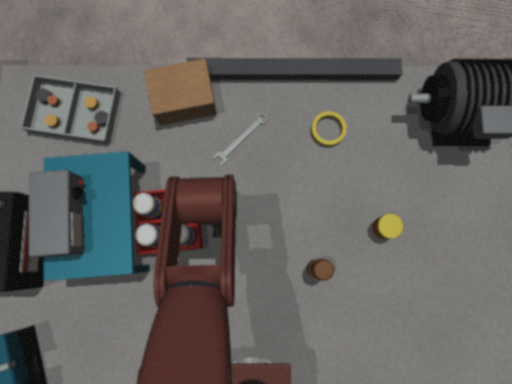

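>>> {"name": "apply_moves", "arguments": {"commands": [[[-1, 13, 1.3, 1, 0], [-1, 14, 1.5, 1, 0], [-1, 14, 1.5, 0.5, 0], [-1, 14, 1.5, 0, 0], [-1, 14, 1.5, 0, 0], [-1, 14, 1.5, 0, 0], [-1, 14, 1.5, 0, 0], [-1, 14, 1.5, 0, 0], [-1, 14, 1.5, 0, 0], [-1, 10, 1, 0, 0]]]}}

```text
time_s: 33.15
eef_pos: [0.4975, 0.2089, 0.0513]
eef_rot: [2.094, 2.287, -0.014]
wrist_force: [-0.0, -8.8, 3.2]
finger_gap: 0.0109
```

```bash
python3 - <<'E'
from h import *
from bench import viewer,status
go([.4975,.243,.0514],4.76)
v=viewer.snapshot('scene'); cv2.imwrite('pics/s23.png',v['image'][:,:,::-1])
v=viewer.snapshot('wrist'); cv2.imwrite('pics/w23.png',v['image'][:,:,::-1])
E
```

```text
t 33.15 pos [0.4975 0.2089 0.0513] jaw 5.06 gap 0.0109 tilt 2.36 F [-0.  -8.8  3.2] q [ 0.28  0.18  1.89 -0.04  1.06  0.21]
shift tool mm [34.   3.  -1.3] axes x [-0.087  0.996 -0.036] y [0.996 0.088 0.02 ]
turn units 0.05
```

View pics/s23.png

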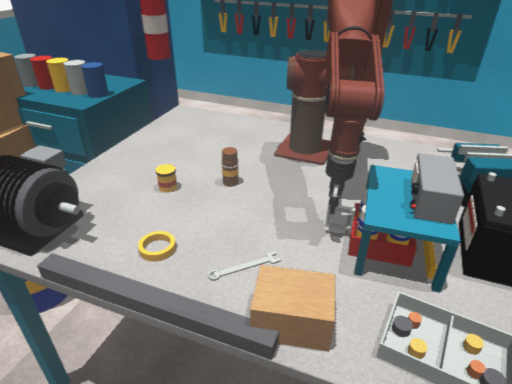

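View pics/w23.png

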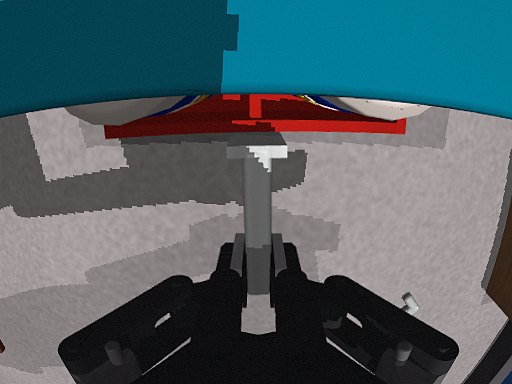

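```bash
python3 - <<'E'
from h import *
from bench import viewer,status
s=status.observe(); v=viewer.snapshot('wrist'); T,W=wcloud(v,s)
im=v['image'].astype(int); teal=(im[...,2]>im[...,0]+40)
for c in (150,200,258,300,350,400):
    r=np.where(teal[:130,c]&~np.isnan(T[:130,c,0]))[0]
    if len(r): print(c,r.max(),(T[r.max()-1,c]*1000).round(1),W[r.max()-1,c].round(4),(T[r.max()-8,c]*1000).round(1))
# crate rear wall top
red=(im[...,0]>100)&(im[...,1]<50)&(abs(W[...,2]-.065)<.006)
q=W[red]; print(len(q))
for c in (130,200,320,380):
    r=np.where(red[:,c])[0]
    if len(r): print(c,W[r.max()-1,c].round(4))
E
```

```text
150 115 [ 75.6 -42.2 -53.4] [0.4476 0.2833 0.1012] [ 79.4 -30.2 -85.2]
350 111 [ 76.8  36.2 -51.9] [0.5256 0.2914 0.1013] [ 80.2  26.2 -83.1]
1672
320 [0.5237 0.2775 0.064 ]
380 [0.5574 0.2809 0.0648]
```

>>> {"name": "apply_moves", "arguments": {"commands": [[[-1, 8, 0.8, 0, 0], [-1, 7, 0.8, 0, 0], [-1, 5, 0.5, 0, 0], [-1, 3, 0, 0, 0]]]}}

```text
time_s: 33.8
eef_pos: [0.498, 0.227, 0.0513]
eef_rot: [2.093, 2.284, -0.022]
wrist_force: [-0.2, -8.8, 4.0]
finger_gap: 0.0112
```

```bash
python3 - <<'E'
from h import *
from bench import viewer,status
go([.4975,.243,.0514],4.76)
s=status.observe(); v=viewer.snapshot('wrist'); T,W=wcloud(v,s); cv2.imwrite('pics/w24.png',v['image'][:,:,::-1])
im=v['image'].astype(int)
red=(im[...,0]>100)&(im[...,1]<50)&(abs(W[...,2]-.065)<.006)
for c in (130,200,320,380):
    r=np.where(red[:,c])[0]
    if len(r): print(c,W[r.max()-1,c].round(4))
E
```

```text
t 33.8 pos [0.498  0.227  0.0513] jaw 5.04 gap 0.0112 tilt 2.62 F [-0.2 -8.8  4. ] q [ 0.31  0.2   1.86 -0.05  1.07  0.25]
shift tool mm [16.   0.9 -0.7] axes x [-0.087  0.995 -0.042] y [0.996 0.088 0.019]
turn units 0.047
```

View pics/w24.png

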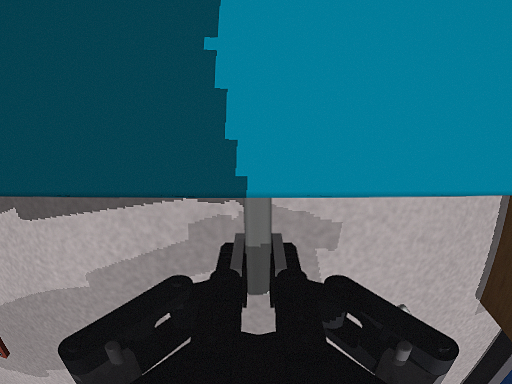

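>>> {"name": "apply_moves", "arguments": {"commands": [[[-1, 5, 0, 0, 0], [-1, 4, 0, 0, 0], [-1, 3, 0, 0, 0], [-1, 2, 0, 0, 0]]]}}

```text
time_s: 34.35
eef_pos: [0.4974, 0.2344, 0.0513]
eef_rot: [2.091, 2.28, -0.032]
wrist_force: [0.2, -8.0, 2.8]
finger_gap: 0.0109
```

>>> {"name": "apply_moves", "arguments": {"commands": [[[-1, 4, 0, 0, 0], [-1, 4, 0, 0, 0], [-1, 3, 0, 0, 0]]]}}

```text
time_s: 34.72
eef_pos: [0.4971, 0.2396, 0.0513]
eef_rot: [2.089, 2.275, -0.042]
wrist_force: [1.4, -12.8, 5.0]
finger_gap: 0.0106
```

>>> {"name": "apply_moves", "arguments": {"commands": [[[-1, 3, 0, 0, 0], [-1, 3, 0, 0, 0]]]}}

```text
time_s: 34.98
eef_pos: [0.497, 0.2393, 0.0513]
eef_rot: [2.086, 2.271, -0.054]
wrist_force: [-0.0, -15.9, 6.0]
finger_gap: 0.0111
```

```bash
python3 - <<'E'
from h import *
from bench import viewer,status,spotter
go([.4975,.243,.0514],4.76)
s=status.observe(); v=viewer.snapshot('wrist'); cv2.imwrite('pics/w25.png',v['image'][:,:,::-1])
v=viewer.snapshot('scene'); cv2.imwrite('pics/s25.png',cv2.resize(v['image'][130:310,300:500,::-1],None,fx=4,fy=3.3,interpolation=cv2.INTER_CUBIC))
print(spotter.tip_of('crate_mid','scene'))
E
```

```text
t 34.98 pos [0.497  0.2393 0.0513] jaw 4.89 gap 0.0111 tilt 3.86 F [ -0.  -15.9   6. ] q [ 0.35  0.23  1.84 -0.08  1.09  0.3 ]
shift tool mm [ 3.6  0.8 -0.3] axes x [-0.084  0.994 -0.066] y [0.996 0.085 0.013]
turn units 0.022
[{'point': [0.4832, 0.3844, 0.0322], 'conf': 0.57}]
```

View pics/s25.png

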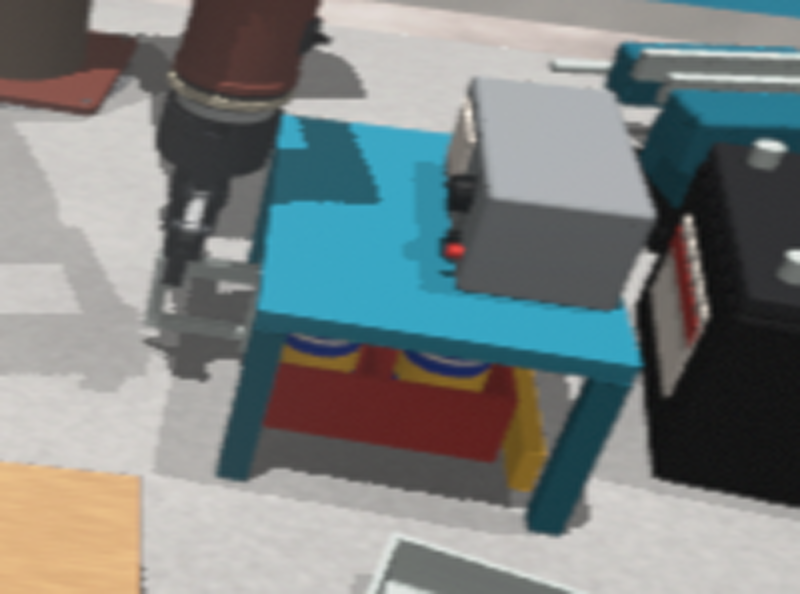

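View pics/w25.png

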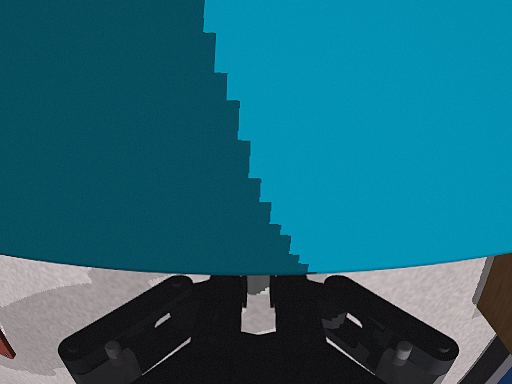

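```bash
python3 - <<'E'
from h import *
from bench import viewer,status
v=viewer.snapshot('scene'); W=cloud(v); im=v['image'].astype(int)
red=(im[...,0]>70)&(im[...,1]<50)&(im[...,2]<60)&(W[...,1]>.25)&(W[...,0]>.45)
yel=(im[...,0]>120)&(im[...,1]>90)&(im[...,2]<70)&(W[...,1]>.4)&(W[...,2]<.07)
e=np.array([-.083,.9966]);f=np.array([.9966,.083]);H=np.array([.4855,.3875])
for n,m in (('red',red),('yel',yel)):
    q=W[m]; ys=(q[:,:2]-H)@e; xs=(q[:,:2]-H)@f
    print(n,m.sum(),'ys pct',np.percentile(ys,[0,2,10,50,90,98,100]).round(4),'xs',np.percentile(xs,[2,50,98]).round(4),'z',np.percentile(q[:,2],[2,50,98]).round(3))
# side wall line
q=W[red]; q=q[(q[:,2]>.015)&(q[:,2]<.055)]; xs=(q[:,:2]-H)@f
q=q[xs>.06]; l=cv2.fitLine(q[:,:2].astype(np.float32),cv2.DIST_HUBER,0,.01,.01).ravel(); print(len(q),l,np.degrees(np.arctan2(-l[0],l[1])))
s=status.observe(); print(s['moment'],s['wrist_force'])
E
```

```text
red 1392 ys pct [-0.1411 -0.106  -0.0559  0.0081  0.0739  0.0805  0.1839] xs [-0.0017  0.0791  0.0826] z [0.001 0.037 0.402]
yel 339 ys pct [0.0222 0.0313 0.0414 0.0889 0.1609 0.1692 0.1738] xs [0.0437 0.1294 0.3591] z [0.008 0.029 0.063]
698 [ 0.09538926 -0.99544007  0.5640183   0.4035424 ] -174.52628
[-1.68008545  0.31793853  0.24833388] [  0.5703619  -13.58319806   4.76890843]
```

```bash
python3 - <<'E'
from h import *
from bench import viewer
v=viewer.snapshot('scene'); W=cloud(v); im=v['image'].astype(int)
e=np.array([-.083,.9966]);f=np.array([.9966,.083]);H=np.array([.4855,.3875])
X=(W[...,:2]-H)@f;Y=(W[...,:2]-H)@e
for r in range(244,276,4):
    print(r,[(c,im[r,c].tolist(),round(X[r,c],3),round(Y[r,c],3),round(W[r,c,2],3)) for c in range(422,436,2)])
E
```

```text
244 [(422, [83, 40, 30], np.float64(0.01), np.float64(0.077), np.float64(0.03)), (424, [77, 29, 28], np.float64(0.031), np.float64(0.077), np.float64(0.047)), (426, [84, 31, 29], np.float64(0.045), np.float64(0.078), np.float64(0.059)), (428, [101, 59, 31], np.float64(0.049), np.float64(0.082), np.float64(0.063)), (430, [121, 92, 34], np.float64(0.04), np.float64(0.089), np.float64(0.057)), (432, [123, 96, 42], np.float64(0.037), np.float64(0.094), np.float64(0.057)), (434, [108, 106, 102], np.float64(-0.04), np.float64(0.119), np.float64(-0.001))]
248 [(422, [79, 30, 28], np.float64(0.025), np.float64(0.076), np.float64(0.028)), (424, [78, 31, 29], np.float64(0.04), np.float64(0.078), np.float64(0.04)), (426, [80, 31, 29], np.float64(0.062), np.float64(0.077), np.float64(0.06)), (428, [92, 43, 31], np.float64(0.066), np.float64(0.08), np.float64(0.064)), (430, [121, 92, 35], np.float64(0.057), np.float64(0.087), np.float64(0.058)), (432, [123, 95, 37], np.float64(0.057), np.float64(0.092), np.float64(0.059)), (434, [124, 111, 86], np.float64(-0.023), np.float64(0.118), np.float64(-0
[... 2634 characters left out ...]
, 35], np.float64(0.129), np.float64(0.087), np.float64(0.054)), (434, [130, 99, 35], np.float64(0.129), np.float64(0.092), np.float64(0.055))]
272 [(422, [79, 78, 77], np.float64(0.087), np.float64(0.08), np.float64(-0.002)), (424, [78, 78, 76], np.float64(0.087), np.float64(0.085), np.float64(-0.001)), (426, [94, 79, 54], np.float64(0.084), np.float64(0.09), np.float64(-0.002)), (428, [111, 85, 31], np.float64(0.122), np.float64(0.084), np.float64(0.033)), (430, [129, 99, 35], np.float64(0.128), np.float64(0.086), np.float64(0.039)), (432, [130, 99, 35], np.float64(0.126), np.float64(0.091), np.float64(0.039)), (434, [124, 102, 62], np.float64(0.127), np.float64(0.095), np.float64(0.041))]
```

The crate's leading edge is at shelf y of about 82 mm and the rail face is at 83 mm, so they are touching. It is square within 1° and centred. I'll relax, open, back straight out along the bar, then rise.

>>> {"name": "apply_moves", "arguments": {"commands": [[[-1, 0, 0, 0, 0], [0.2, 0, 0, 0, 0], [0.2, 0, 0, 0, 0], [0.2, 0, 0, 0, 0], [0.2, -6, 0, 0, 0], [0.2, -15, 0, 0, 0], [0.2, -25, 0, 0, 0], [0.2, -25, 0, 0, 0], [0.2, -15, 0, -25, 0], [0.2, 0, 0, -40, 0], [0.2, 0, 0, -40, 0], [0.2, 0, 0, 0, 0]]]}}

```text
time_s: 36.72
eef_pos: [0.5015, 0.1518, 0.1637]
eef_rot: [2.091, 2.269, -0.055]
wrist_force: [0.4, 0.1, 0.6]
finger_gap: 0.0514
```

```bash
python3 - <<'E'
from h import *
from bench import viewer,spotter,status
go([.4975,.243,.0514],4.76)
v=viewer.snapshot('top'); cv2.imwrite('pics/t26.png',v['image'][:,:,::-1])
for l in ('grease_tin_mid','spanner_mid','tape_mid'): print(l,[np.round(d['point'],3) for d in spotter.tip_of(l,'top')[:1]])
v=viewer.snapshot('scene'); cv2.imwrite('pics/s26.png',v['image'][:,:,::-1]); W=cloud(v); im=v['image'].astype(int)
e=np.array([-.083,.9966]);f=np.array([.9966,.083]);H=np.array([.4855,.3875])
X=(W[...,:2]-H)@f;Y=(W[...,:2]-H)@e
red=(im[...,0]>70)&(im[...,1]<50)&(im[...,2]<60)&(abs(X-.08)<.008)&(W[...,2]>.01)&(W[...,2]<.063)&(abs(Y)<.1)
q=W[red]; l=cv2.fitLine(q[:,:2].astype(np.float32),cv2.DIST_HUBER,0,.01,.01).ravel(); print(len(q),'ymax',np.percentile(Y[red],[1,50,99.]),'x',np.median(X[red]),'yaw',np.degrees(np.arctan(-l[0]/l[1])))
s=status.observe(); v=viewer.snapshot('wrist'); cv2.imwrite('pics/w26.png',v['image'][:,:,::-1])
E
```

```text
t 36.73 pos [0.5015 0.1518 0.1637] jaw 4.71 gap 0.0514 tilt 3.8 F [0.4 0.1 0.6] q [ 0.19  0.02  1.83 -0.07  1.29  0.13]
shift tool mm [ 98.4   2.2 106.2] axes x [-0.081  0.995 -0.065] y [0.997 0.082 0.012]
turn units -0.008
grease_tin_mid [array([ 0.464, -0.368,  0.037])]
spanner_mid [array([0.722, 0.035, 0.003])]
tape_mid [array([ 0.751, -0.22 ,  0.014])]
937 ymax [-0.06375619  0.00966761  0.07993248] x 0.07953904522684654 yaw 5.1633744
```

View pics/s26.png

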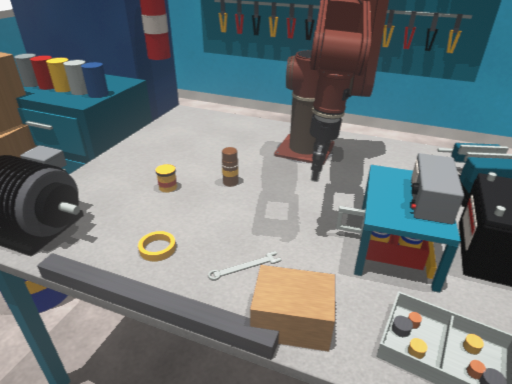

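View pics/w26.png

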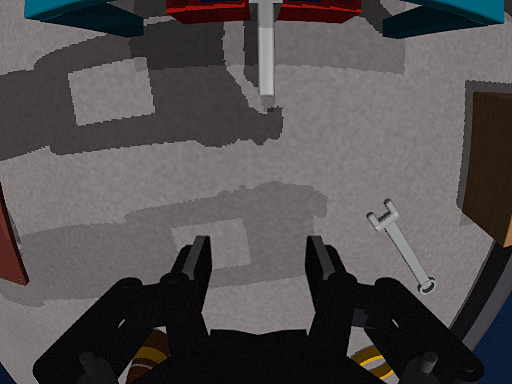

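The crate rests at the rail and the gripper is clear. The tin, spanner and tape are where they started, so I'll hand in.

```bash
python3 -c "
from bench import workorder; print(workorder.job_done())"
```

```text
the job is handed in; nothing more can be done
None
```

I put the three loose blue cans into the three empty cells, then slid the loaded crate by its handle under the shelf to the stop rail. I let go, backed the gripper out and handed the job in at about 37 s of the 72 s allowed. No verdict was reported.

**Cans:** before the slide, the camera showed all four cap tops at the right height and within about 3 mm of their cell centres. After the crate went under the shelf I could only see part of the cans. They looked upright, but I could not measure each one there.

**Crate:** while still gripped, its leading edge measured 82–83 mm and the rail face 83–84 mm, both in shelf axes. After release the edge still showed within a few millimetres of the rail. It was square to the shelf within about 0.5° and centred within about 5 mm. Wrist force rose to about 16 N when it met the rail.

**Other items:** the grease tin, spanner and tape roll each read within about 4 mm of their starting positions. I did not touch the brown can.

**What went wrong on the way:**
- The first try at the handle closed on air just above the bar, because the fingertips sit about 25 mm short of the stated tool point. I opened, went lower and gripped it. This also means the cans were held higher on their caps than I planned.
- The tool tilt crept up to about 3.9° over the run. The moves could not correct it, and it caused no visible harm.
- During the slide the handle side rose about 1–3 mm, and I brought it back down.

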